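# Turn a covered vial block over onto the tray for a leak test

## Task

Two dropper vials stand in the covered white block. Keeping the loose cover closed on the block all the time, turn block and cover upside down together and set them down flat, cover underneath, on the free part of the shallow tray; then lift the block away so that both vials are left standing on their caps in the cover, and set the empty block flat on the counter beside the tray. Go gently, and do not displace the specimen cup, the small carton or the beaker.

Things in the scene. Friction and masses are not known exactly. Their poses are not given: they have to be found in the camera images.
- block_mid (a point): Centre of the white plastic vial block, 74 mm long (x), 47 tall, 0.13 kg; z out of its mouth. From its foot: 18 mm of body 36 wide (y), a 16 mm collar 50 wide up to a shoulder, then a neck 65 x 42 going 13 mm on up inside the cover. Two square wells 28 wide, 43 deep, at x = +-15.5. Starts upright on the counter, covered, a vial in each well; it and the carton may swap places.
- cover: Loose grey cover, 74 mm long, 34 tall, 0.06 kg: a band 50 wide and 16 high, flush with the block's collar, then a body 36 wide. Origin: centre of its rim, which rests on the block's shoulder (10.5 mm above block centre); x, y as the block's, z to its flat top. Unlatched: slips 13 mm over the neck, 1 mm play. Inside, pockets 20 wide for the caps at x = +-15.5, floors at z = 30.5 mm.
- vial_1_mid (a point): Centre of one small dropper vial, 26 mm diameter, 58 mm tall (glass body 42 mm, then a white cap 17 mm wide and 16 mm tall); z towards its cap. Starts hidden inside the block under the cover, in the well at the block's -x end. About 0.02 kg.
- vial_2_mid (a point): Centre of the other dropper vial, the same, in the well at the block's +x end.
- tray: Shallow brown tray, a flat board 120 x 260 x 14 mm, fixed to the counter; origin at the centre of its underside, x across its 120 mm, y along its 260 mm, its flat top at z = 14 mm. The specimen cup stands on the half towards its +y end; the half towards -y is free.
- cup: White lidded specimen cup, 49 mm diameter, 55 mm tall, loose, standing on the tray; origin at the centre of its underside. Must stay where it is.
- carton: Small dark carton, 41 x 56 x 53 mm tall, loose on the counter; origin at the centre of its underside. Must stay where it is.
- beaker: Clear glass beaker, 50 mm diameter, 67 mm tall, loose on the counter behind the block and carton; origin at the centre of its underside. Must stay where it is.
- cover_top (a point): Centre of the cover's flat closed top (74 x 36 mm), 34 mm from its rim, z outward. Block with cover is 68 mm tall, the seam half-way up in a 50 mm wide, 32 mm high grip band shared by both; the closed pair also stands steadily on its 50 x 68 mm end, where the cover stays on by itself. The cover slides or falls off if only the block is held while tipping.

How it is judged:
By the outcome, as a careful person would: the job done as asked, in the order asked, and still so for the second after the job is handed in, with the robot touching nothing.
It also fails if it takes over 66 s, if anything falls off the work surface, if the arm or the gripper's body presses on something with over 40 N, if the wrist force passes 120 N, or if a joint passes its speed limit or range.

## Robot

A 6-joint arm with a two-finger parallel gripper is mounted at the origin on a cart in front of the work surface, level with it; the furniture and walls round the work are solid. World frame = base frame: x ahead of the robot, y to its left, z up, the work surface at z = 0. Lengths are in m, angles in rad, forces in N, time in s.
With the tool pointing down it reaches from about 0.35 to 0.725 m from the base axis. Payload 6 kg.
Tool frame: the origin (TCP) lies at the very end of the fingers, on their centre line; the grasp point (between the pads) lies 19 mm behind it; z points along the fingers, y is the direction in which the jaws open and shut (so a half turn about z gives the same grasp; the last joint's range is limited). The gripper opens to 85 mm and grips with 20 to 120 N. Pads are 22 mm wide; open, the fingers measure 114 mm over their backs; the gripper's body (76 mm by 85 mm) begins 54 mm behind the grasp point. The pads swing forward as they close: fully open they stand 13 mm farther back than shut.
Start: joints at [1.494, 0.04, 0.085, 0, -1.615, -0.334], TCP at [0.24, 0.55, 0.207] pointing down, gripper open.
Joint ranges: [-2.56, 2.56], [-1.29, 2.01], [-1.08, 1.49], [-3.29, 1.98], [-2.81, -0.18], [-2.99, 2.99]. Speed limits (rad/s): [2.57, 2.57, 3.01, 3.14, 3.14, 3.14].

## Interface

Orientations are given as a rotation vector (axis times angle).
In Python, from workcell import telemetry, viewer, finish_job gives the robot as it stands.
- The arm moves only by the tool play_rows, never from a script. Its arguments are lists of equal length, an entry for each row: "angular": the turn, a rotation vector about the tool's x, y, z in rad, a list of three; "dp": the shift along the tool's x, y, z in cm, a list of three; "jaw": the finger opening in cm, from 0 to 8.54. In form: {"angular": [[ax, ay, az], ...], "dp": [[x, y, z], ...], "jaw": [jaw, ...]}. A call has 1 to 8 rows; each row shifts and turns the commanded pose from where the row before left it, along the tool's axes as they then stand; what a row does not reach is not made up. A row lasts 1/8 s, in which the tool goes at most 62.5 mm and 10.7 degrees, less where a joint would pass 70% of its speed; a pose out of reach is approached as far as the arm can. A call with a gripper value outside its range is refused whole. The fingers move at their own pace and stop on an object; "squeeze" is the grip in N (left out, the last holds). Time passes only in rows, so rows that do not move let the fingers close. It gives the time, the measured TCP pose, the force and the opening at its end, in the units of the state.
- telemetry.sense(): the state, without advancing time (a new reading comes with each control period).
- viewer.grab_frame(name): name is "scene" or "top" or "wrist"; returns a dict with "frame" (420x560x3 uint8, red, green, blue), "fx", "fy", "cx", "cy" (pixels), "R" (3x3) and "t" (3): a world point X has camera coordinates R X + t; the wrist camera has in their place "tool_from_camera" (4x4, takes a point from camera to tool coordinates, whose origin is the TCP and whose axes are the flange's). Camera axes: x right, y down, z forward; pixel columns grow to the right and rows downward; lengths in m; the calibration is good to about 2 mm. A picture is of the moment at which its call begins: read the wrist's pose just before it. There is no depth.
- finish_job(): hands the job in, once; it reports no verdict.
Trained networks look in the newest picture that a camera, given by its name, has taken for a name from the list of things; names that differ only in an ending like _2 or _b are one class to them, and where a whole thing is asked for, a point or a joint stands for the part that bears it (a point fixed in the world has none). Each returns a list of dicts, best first, with "confidence" (0 to 1); they miss things now and then, are a little off and sometimes report something else, mostly with a low value. They report only what shows in the picture. A call takes as long as a camera call.
- viewer.trace(camera, query): "pixels" (420x560 bool, what is visible of it) and "centre" ([row, column] in pixels, amid what is visible of it).
- viewer.pinpoint(camera, query): "centre" ([row, column] in pixels: a listed point, or the origin of a listed thing).
The state is a dict: "clock": time; "qpos": joint angles; "dq": joint speeds; "joint_torque": joint torques, N m; "tcp_pos": TCP position; "tool_rot": TCP orientation; "ft_force": force on the tool from outside, world axes, zero at the start; "moment": the same for the moment, N m; "opening": finger opening in m.
Only numpy, scipy, OpenCV 4.12 (cv2) and the standard library are available. Lean on these libraries where they do the work, as an engineer would, in place of code of your own. Each camera call takes 0.05 s, during which the arm holds its last target.

## Working session

There is one attempt and no reset: what is moved stays moved. The work goes in short steps, Python scripts to look and compute and a tool call to move; the robot and the scene stay as the last step left them, time stands still between calls to the robot, and variables do not carry over. Pictures are saved under pics/ and viewed, and the job is handed in when it is done.

Besides the shell and the picture viewer there is one more tool, called after "Request:" as name(argument=value, ...) on one line, values as JSON. play_rows: Moves the arm, as the interface text tells. Its arguments: {"type":"object","properties":{"angular":{"type":"array","items":{"type":"array","items":{"type":"number"}}},"dp":{"type":"array","items":{"type":"array","items":{"type":"number"}}},"jaw":{"type":"array","items":{"type":"number"}},"squeeze":{"type":"number"}},"required":["angular","dp","jaw"]}

```bash
mkdir -p pics; ls
python3 - <<'E'
from workcell import telemetry, viewer
import cv2,numpy as np
print(telemetry.sense())
for c in ["scene","top","wrist"]:
    f=viewer.grab_frame(c); cv2.imwrite(f"pics/{c}0.png",f["frame"][:,:,::-1])
    print(c,{k:np.round(v,4).tolist() for k,v in f.items() if k!="frame"})
    if c!="wrist":
        for q in ["block_mid","cover","cover_top","tray","cup","carton","beaker"]:
            print(q,[(np.round(d["centre"],1).tolist(),round(d["confidence"],2)) for d in viewer.pinpoint(c,q)][:3])
E
```

```text
pics
{'clock': 0.0, 'qpos': array([ 1.49369358e+00,  4.07852882e-02,  8.37658128e-02, -4.75660085e-04,
       -1.61553455e+00, -3.33700144e-01]), 'dq': array([ 0.00103226, -0.00057364,  0.00213855,  0.00072602,  0.00046969,
       -0.0003446 ]), 'joint_torque': array([ 1.24705104e-03, -3.68198633e+01,  3.47408402e+01,  6.93206549e+00,
       -5.44891940e-03,  7.99799267e-06]), 'tcp_pos': array([0.23937945, 0.54974257, 0.20586684]), 'tool_rot': array([ 3.07379434e+00, -6.40359800e-01, -3.86830492e-04]), 'ft_force': array([-0.21751804,  0.94411068,  0.49139882]), 'moment': array([ 0.01293154,  0.00742594, -0.06195671]), 'opening': 0.08559719041158524}
scene {'fx': 391.2338, 'fy': 391.2338, 'cx': 282.3849, 'cy': 205.2624, 'R': [[0.8794, -0.476, -0.0109], [-0.2545, -0.4506, -0.8557], [0.4023, 0.7552, -0.5174]], 't': [-0.4031, 0.2179, 0.7226]}
block_mid [([223.7, 252.2], 0.82), ([201.2, 293.7], 0.25)]
cover [([216.1, 248.0], 0.96)]
cover_top [([206.9, 250.7], 0.93), ([251.2, 278.1], 0.45)]
tray [([287.9, 297.7], 0.98)]
cup [([252.1, 275.4], 0.76)]
carton [([189.2, 248.0], 0.85), ([224.7, 250.2], 0.45)]
beaker [([200.1, 289.7], 0.78)]
top {'fx': 409.4343, 'fy': 409.4343, 'cx': 278.7317, 'cy': 210.5966, 'R': [[-0.0221, -0.9997, 0.0112], [-0.9835, 0.0198, -0.1798], [0.1795, -0.015, -0.9836]], 't': [0.0874, 0.4935, 0.9126]}
block_mid []
cover [([243.6, 264.7], 0.86)]
cover_top [([242.0, 264.5], 0.75)]
tray [([241.9, 364.4], 0.64), ([179.5, 233.6], 0.59)]
cup [([237.0, 321.9], 0.61)]
carton [([210.6, 183.2], 0.77)]
beaker [([178.3, 232.8], 0.95)]
wrist {'fx': 367.2836, 'fy': 367.2836, 'cx': 285.7512, 'cy': 214.3818, 'tool_from_camera': [[0.0003, -0.961, -0.2765, 0.0695], [1.0, -0.0002, 0.0017, 0.001], [-0.0017, -0.2765, 0.961, -0.1659], [0.0, 0.0, 0.0, 1.0]]}
```

View pics/scene0.png

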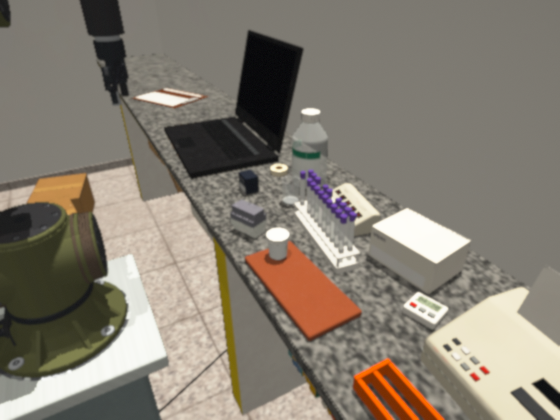

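View pics/top0.png

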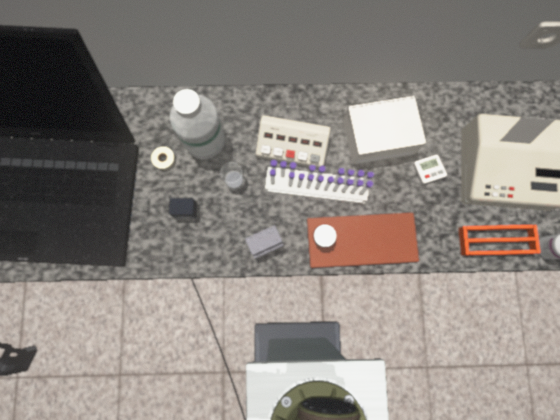

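View pics/wrist0.png

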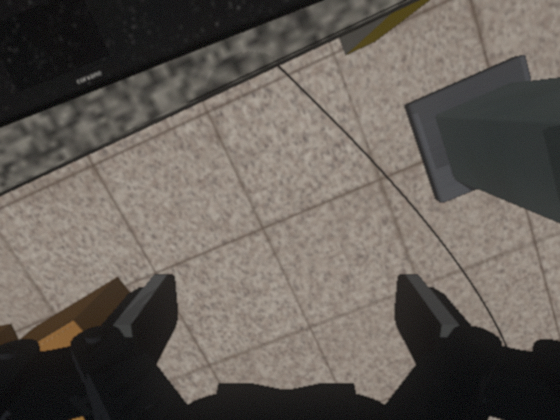

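```bash
cat > h.py <<'E'
import numpy as np,cv2
from scipy.spatial.transform import Rotation as Ro
from workcell import telemetry, viewer
def wristcam(f,s):
    T=np.eye(4);T[:3,:3]=Ro.from_rotvec(s["tool_rot"]).as_matrix();T[:3,3]=s["tcp_pos"]
    C=T@f["tool_from_camera"]; R=C[:3,:3].T; return dict(f,R=R,t=-R@C[:3,3])
def unproj(f,rc,z):
    d=f["R"].T@np.array([(rc[1]-f["cx"])/f["fx"],(rc[0]-f["cy"])/f["fy"],1]); o=-f["R"].T@f["t"]
    return o+d*(z-o[2])/d[2]
def proj(f,X):
    c=f["R"]@np.asarray(X)+f["t"]; return np.array([c[1]/c[2]*f["fy"]+f["cy"],c[0]/c[2]*f["fx"]+f["cx"]])
def crop(f,r0,r1,c0,c1,s,name):
    cv2.imwrite(name,cv2.resize(f["frame"][r0:r1,c0:c1,::-1],None,fx=s,fy=s,interpolation=cv2.INTER_CUBIC))
E
python3 - <<'E'
from h import *
zs=dict(cover=.034,cover_top=.068,cup=.014,carton=0,beaker=0,tray=0)
for c in ["top","scene"]:
    f=viewer.grab_frame(c)
    for q,z in zs.items():
        for d in viewer.pinpoint(c,q)[:1]: print(c,q,np.round(unproj(f,d["centre"],z),4))
    for q,z in dict(cover=.068,tray=.014).items():
        d=viewer.trace(c,q)[0]; m=d["pixels"].astype(np.uint8)
        cs=max(cv2.findContours(m,0,1)[0],key=cv2.contourArea); b=cv2.boxPoints(cv2.minAreaRect(cs))
        print(c,q,[np.round(unproj(f,(p[1],p[0]),z)[:2],3).tolist() for p in b])
    if c=="top": crop(f,180,280,160,300,5,"pics/top1.png")
    else: crop(f,150,270,210,350,5,"pics/scene1.png")
E
```

```text
top cover [0.4167 0.1115 0.034 ]
top cover_top [0.4202 0.1071 0.068 ]
top cup [ 0.4392 -0.0222  0.014 ]
top carton [0.5121 0.3063 0.    ]
top beaker [0.5849 0.1869 0.    ]
top tray [ 0.4178 -0.1277  0.    ]
top cover [[0.43, 0.156], [0.459, 0.088], [0.413, 0.069], [0.384, 0.136]]
top tray [[0.482, 0.011], [0.492, -0.254], [0.371, -0.25], [0.363, 0.008]]
scene cover [0.4175 0.1032 0.034 ]
scene cover_top [0.4242 0.1147 0.068 ]
scene cup [ 0.4356 -0.0147  0.014 ]
scene carton [0.5093 0.3026 0.    ]
scene beaker [0.5908 0.182  0.    ]
scene tray [ 0.4218 -0.119   0.    ]
scene cover [[0.361, 0.085], [0.417, 0.167], [0.461, 0.069], [0.405, -0.001]]
scene tray [[0.354, -0.006], [0.514, 0.075], [0.487, -0.256], [0.368, -0.286]]
```

View pics/top1.png

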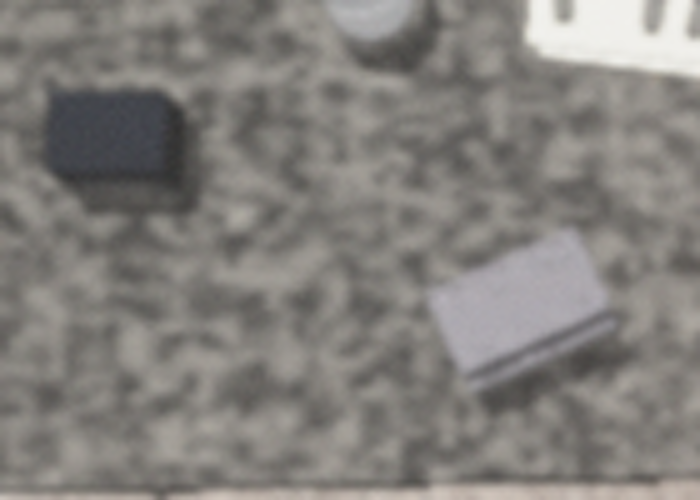

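View pics/scene1.png

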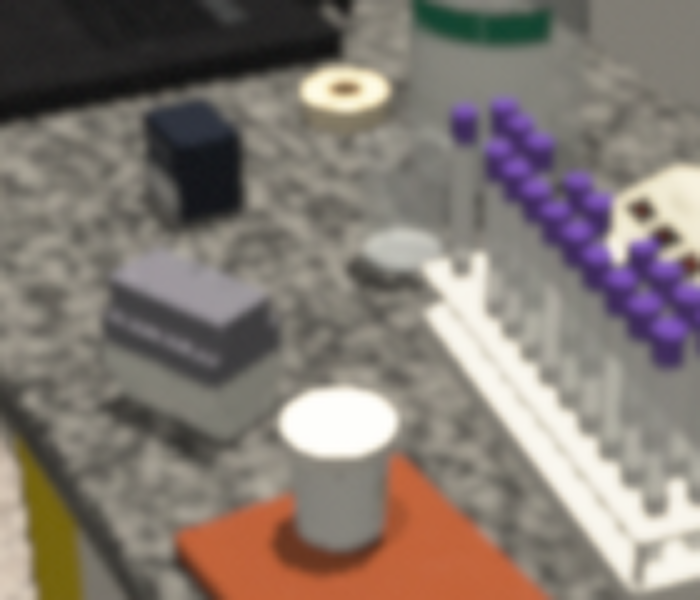

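```bash
cat >> h.py <<'E'
def down(yaw,lean=0):
    "tool down with tool x at world yaw, then turned by lean about tool y (deg)"
    y=np.radians(yaw); x=np.array([np.cos(y),np.sin(y),0]); z=np.array([0,0,-1.]); 
    return Ro.from_matrix(np.c_[x,np.cross(z,x),z])*Ro.from_euler("y",lean,degrees=True)
def plan(p1,R1,n,pivot=None,start=None,jaw=None,dec=2):
    """rows from measured (or start) pose to p1 (TCP),R1. pivot: tool-frame offset of the point moving straight (default TCP)"""
    import json
    s=telemetry.sense()
    p0,R0=(s["tcp_pos"],Ro.from_rotvec(s["tool_rot"])) if start is None else start
    v=np.zeros(3) if pivot is None else np.array(pivot)
    p1=np.asarray(p1,float); w=(R0.inv()*R1).as_rotvec(); a0=p0+R0.apply(v); a1=p1+R1.apply(v)
    A=[];D=[];p,R=p0,R0
    for i in range(1,n+1):
        Rt=R0*Ro.from_rotvec(w*i/n); pt=a0+(a1-a0)*i/n-Rt.apply(v)
        d=np.round(R.inv().apply(pt-p)*100,dec); an=np.round((R.inv()*Rt).as_rotvec(),3)
        A.append((an+0.).tolist());D.append((d+0.).tolist())
        p=p+R.apply(d/100);R=R*Ro.from_rotvec(an)
    if np.max(np.linalg.norm(A,axis=1))>.187 or np.max(np.linalg.norm(D,axis=1))>6.25: print("TOO FAST")
    print("tot ang deg",np.degrees(np.linalg.norm(w)),"dist",np.linalg.norm(p1-p0))
    for k in range(0,n,8): print(json.dumps(dict(angular=A[k:k+8],dp=D[k:k+8])))
    return p,R
E
python3 -c "
from h import *
plan([.42,.108,.19],down(-66),10)"
```

```text
tot ang deg 42.463692829496004 dist 0.47776724033203155
{"angular": [[0.0, 0.0, 0.074], [0.0, 0.0, 0.074], [0.0, 0.0, 0.074], [0.0, 0.0, 0.074], [0.0, 0.0, 0.075], [0.0, 0.0, 0.074], [0.0, 0.0, 0.074], [0.0, 0.0, 0.074]], "dp": [[3.42, 3.33, 0.17], [3.66, 3.07, 0.17], [3.87, 2.8, 0.17], [4.07, 2.49, 0.17], [4.24, 2.19, 0.17], [4.4, 1.87, 0.16], [4.52, 1.54, 0.17], [4.62, 1.19, 0.17]]}
{"angular": [[0.0, 0.0, 0.074], [0.0, 0.0, 0.074]], "dp": [[4.7, 0.86, 0.17], [4.75, 0.5, 0.17]]}
```

Request:
play_rows(angular=[[0,0,0.074],[0,0,0.074],[0,0,0.074],[0,0,0.074],[0,0,0.074],[0,0,0.074],[0,0,0.074],[0,0,0.074]], dp=[[3.4,3.3,0.17],[3.7,3.1,0.17],[3.9,2.8,0.17],[4.1,2.5,0.17],[4.2,2.2,0.17],[4.4,1.9,0.17],[4.5,1.5,0.17],[4.6,1.2,0.17]], jaw=[8.5,8.5,8.5,8.5,8.5,8.5,8.5,8.5])

```text
clock: 2.75
tcp_pos: [0.3844, 0.195, 0.1936]
tool_rot: [-2.753, 1.512, -0.0]
ft_force: [0.9, -0.1, -0.4]
opening: 0.0852
```

Request:
play_rows(angular=[[0,0,0.074],[0,0,0.074],[0,0,0]], dp=[[4.7,0.9,0.17],[4.75,0.5,0.17],[0,0,0]], jaw=[8.5,8.5,8.5])

```text
clock: 3.12
tcp_pos: [0.4205, 0.1053, 0.1901]
tool_rot: [-2.631, 1.716, -0.001]
ft_force: [-0.0, 0.1, 0.7]
opening: 0.0852
```

Run:
```python
from h import *
s=telemetry.sense(); print(s["tcp_pos"],s["qpos"],s["ft_force"])
f=viewer.grab_frame("wrist"); fw=wristcam(f,s); cv2.imwrite("pics/w1.png",f["frame"][:,:,::-1])
for q,z in dict(cover=.034,cover_top=.068,block_mid=.0235).items():
    for d in viewer.pinpoint("wrist",q)[:2]: print(q,np.round(d["centre"],1),round(d["confidence"],2),np.round(unproj(fw,d["centre"],z),4))
d=viewer.trace("wrist","cover")[0]; m=d["pixels"].astype(np.uint8)
cs=max(cv2.findContours(m,0,1)[0],key=cv2.contourArea); r=cv2.minAreaRect(cs); b=cv2.boxPoints(r); print(r,b.tolist())
P=[unproj(fw,(p[1],p[0]),.045)[:2] for p in b]; print(np.round(P,4),np.mean(P,0))
for i in range(4):
    e=P[(i+1)%4]-P[i]; print(np.linalg.norm(e),np.degrees(np.arctan2(e[1],e[0])))
```

```text
[0.42048742 0.10532202 0.19007098] [ 7.16297912e-01 -4.21242597e-01 -3.44364486e-01  4.12060091e-04
 -1.64752593e+00 -3.01484082e-01] [-1.14757369e-04  1.44129756e-01  6.90399360e-01]
cover [195.4 277.6] 0.82 [0.4241 0.1113 0.034 ]
cover_top [204.3 277.2] 0.67 [0.424  0.1108 0.068 ]
((278.5, 201.5), (93.0, 61.0), 90.0) [[248.0, 155.0], [309.0, 155.0], [309.0, 248.0], [248.0, 248.0]]
[[0.4616 0.087 ]
 [0.4146 0.0663]
 [0.3795 0.1422]
 [0.43   0.1644]] [0.42143696 0.11497947]
0.0513377482136328 -156.22754623317743
0.08361874406880779 114.77902690969363
0.055154277895713956 23.750852586755634
0.0836180076291482 -67.83634374131357
```

View pics/w1.png

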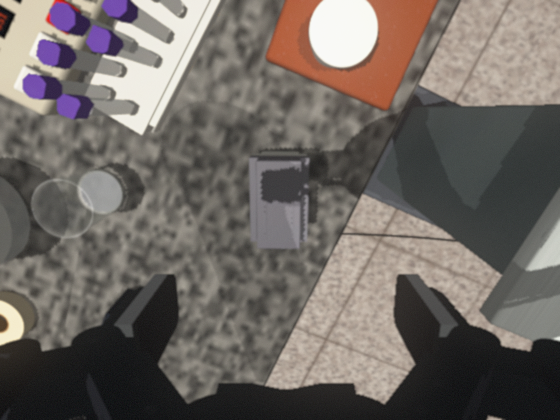

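```bash
cat >> h.py <<'E'
def overlay(f,boxes,name,win,s):
    im=cv2.resize(np.ascontiguousarray(f["frame"][win[0]:win[1],win[2]:win[3],::-1]),None,fx=s,fy=s,interpolation=cv2.INTER_CUBIC)
    for (c,yaw,lx,ly,z),col in zip(boxes,[(0,0,255),(0,255,0),(255,0,0),(0,255,255)]):
        a=np.radians(yaw);u=np.array([np.cos(a),np.sin(a)]);v=np.array([-u[1],u[0]])
        P=[proj(f,[*(np.array(c)+i*u*lx/2+j*v*ly/2),z]) for i,j in [(1,1),(1,-1),(-1,-1),(-1,1)]]
        P=np.array([[(p[1]-win[2])*s,(p[0]-win[0])*s] for p in P]).astype(np.int32)
        cv2.polylines(im,[P],True,col,1)
    cv2.imwrite(name,im)
E
python3 - <<'E'
from h import *
s=telemetry.sense()
print(s["qpos"])
f=wristcam(viewer.grab_frame("wrist"),s)
c=[.4225,.111];y=-66
B=[(c,y,.074,.036,.068),(c,y,.074,.05,.05),(c,y,.074,.05,.018)]
overlay(f,B,"pics/ov1.png",(120,280,200,360),4)
f=viewer.grab_frame("top"); overlay(f,B,"pics/ov1t.png",(200,280,220,310),7)
E
```

```text
[ 7.23696440e-01 -4.20978045e-01 -3.44282138e-01 -6.74813127e-05
 -1.64741326e+00 -3.02019927e-01]
```

View pics/ov1.png

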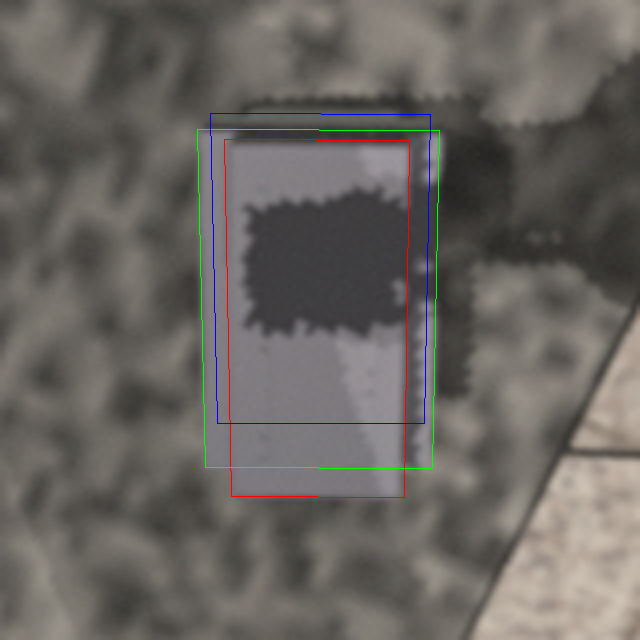

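View pics/ov1t.png

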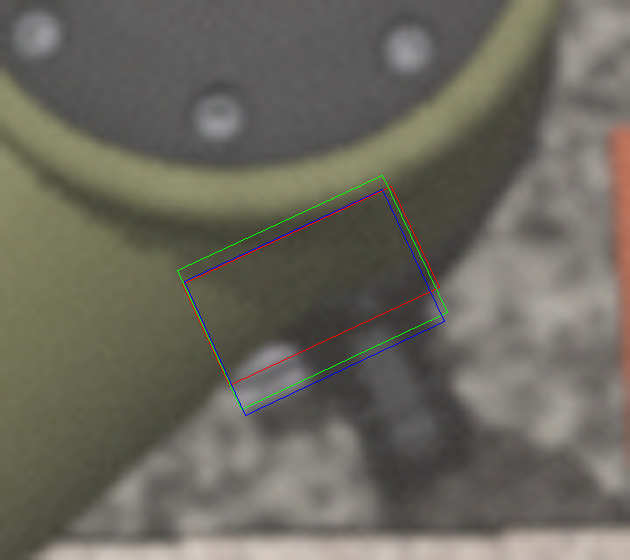

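Run:
```python
from h import *
R=down(-66,50); tz=R.as_matrix()[:,2]; G=np.array([.4225,.111,.034])
a=plan(G-.129*tz,R,8)
print("adv"); plan(G+.021*tz,R,6,start=a)
```

```text
tot ang deg 50.001271797006844 dist 0.12370598884770559
{"angular": [[0.0, 0.109, 0.0], [0.0, 0.109, 0.001], [-0.001, 0.109, 0.0], [0.0, 0.109, 0.0], [0.0, 0.109, 0.001], [0.0, 0.11, 0.0], [0.0, 0.109, 0.001], [0.0, 0.109, 0.0]], "dp": [[-1.25, -0.05, 0.91], [-1.34, -0.05, 0.77], [-1.41, -0.04, 0.63], [-1.48, -0.05, 0.46], [-1.51, -0.05, 0.3], [-1.54, -0.04, 0.14], [-1.55, -0.05, -0.04], [-1.53, -0.04, -0.2]]}
adv
tot ang deg 0.03246496090236443 dist 0.14995929453896192
{"angular": [[0.0, 0.0, 0.0], [0.0, 0.0, 0.0], [0.0, 0.0, 0.0], [0.0, 0.0, 0.0], [0.0, 0.0, 0.0], [0.0, 0.0, 0.0]], "dp": [[0.0, 0.0, 2.5], [0.0, 0.0, 2.5], [0.0, 0.0, 2.5], [0.0, 0.0, 2.5], [0.0, 0.0, 2.5], [0.0, 0.0, 2.5]]}
```

Request:
play_rows(angular=[[0,0.109,0],[0,0.109,0],[0,0.109,0],[0,0.109,0],[0,0.109,0],[0,0.109,0],[0,0.109,0],[0,0.109,0]], dp=[[-1.25,-0.05,0.91],[-1.34,-0.05,0.77],[-1.41,-0.04,0.63],[-1.48,-0.05,0.46],[-1.51,-0.05,0.3],[-1.54,-0.04,0.14],[-1.55,-0.05,-0.04],[-1.53,-0.04,-0.2]], jaw=[8.5,8.5,8.5,8.5,8.5,8.5,8.5,8.5])

```text
clock: 4.47
tcp_pos: [0.3821, 0.2018, 0.1168]
tool_rot: [2.092, -1.354, 0.98]
ft_force: [0.3, 1.1, 0.5]
opening: 0.0853
```

Run:
```python
from h import *
s=telemetry.sense(); print(s["tcp_pos"],s["qpos"],s["ft_force"])
f=viewer.grab_frame("wrist"); cv2.imwrite("pics/w2.png",f["frame"][:,:,::-1])
R=down(-66,50); tz=R.as_matrix()[:,2]; G=np.array([.4225,.111,.034])
plan(G+.021*tz,R,6)
```

```text
[0.38207284 0.201847   0.11684087] [ 1.38547937 -0.04857495 -0.57126542  0.46731289 -1.79843921 -1.03862506] [0.28204136 1.0919321  0.5236702 ]
tot ang deg 0.7779663582573383 dist 0.14849061759601379
{"angular": [[0.0, -0.002, 0.001], [-0.001, -0.002, 0.001], [0.0, -0.002, 0.001], [0.0, -0.002, 0.001], [0.0, -0.002, 0.001], [-0.001, -0.002, 0.001]], "dp": [[0.02, -0.01, 2.47], [0.02, -0.01, 2.48], [0.03, -0.01, 2.47], [0.04, -0.02, 2.48], [0.04, -0.01, 2.47], [0.04, -0.01, 2.48]]}
```

View pics/w2.png

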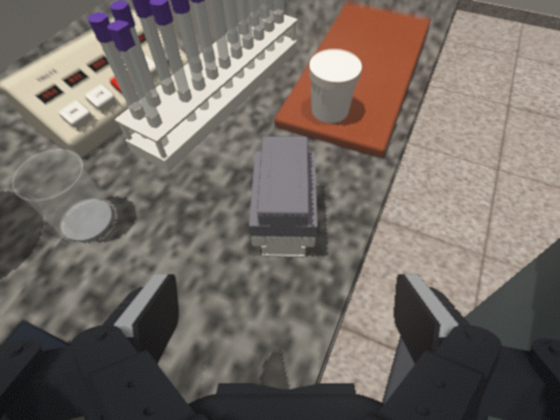

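Request:
play_rows(angular=[[0,0,0],[0,0,0],[0,0,0],[0,0,0],[0,0,0],[0,0,0],[0,0,0]], dp=[[0,0,2.5],[0,0,2.5],[0,0,2.5],[0,0,2.5],[0,0,2.5],[0,0,2.4],[0,0,0]], jaw=[8.5,8.5,8.5,8.5,8.5,8.5,8.5])

```text
clock: 5.4
tcp_pos: [0.4286, 0.0952, 0.0202]
tool_rot: [2.091, -1.355, 0.974]
ft_force: [-0.2, 0.7, 0.1]
opening: 0.0845
```

Run:
```python
from h import *
s=telemetry.sense(); print(s["tcp_pos"],s["qpos"],s["ft_force"])
R=Ro.from_rotvec(s["tool_rot"]); print("TCP err vs goal in tool cm", R.inv().apply(np.array([.4225,.111,.034])-s["tcp_pos"])*100)
f=viewer.grab_frame("wrist"); cv2.imwrite("pics/w3.png",f["frame"][:,:,::-1])
f=viewer.grab_frame("scene"); crop(f,150,290,200,380,4,"pics/s3.png")
```

```text
[0.42858777 0.0951851  0.02024959] [ 1.20478922 -0.08753391 -0.82847054  0.57241966 -1.53778701 -1.01984969] [-0.22525404  0.65474903  0.06920804]
TCP err vs goal in tool cm [-0.0325323  -0.08594529 -2.18036945]
```

View pics/w3.png

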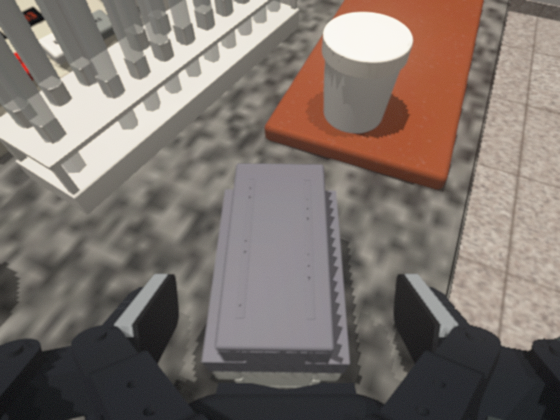

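View pics/s3.png

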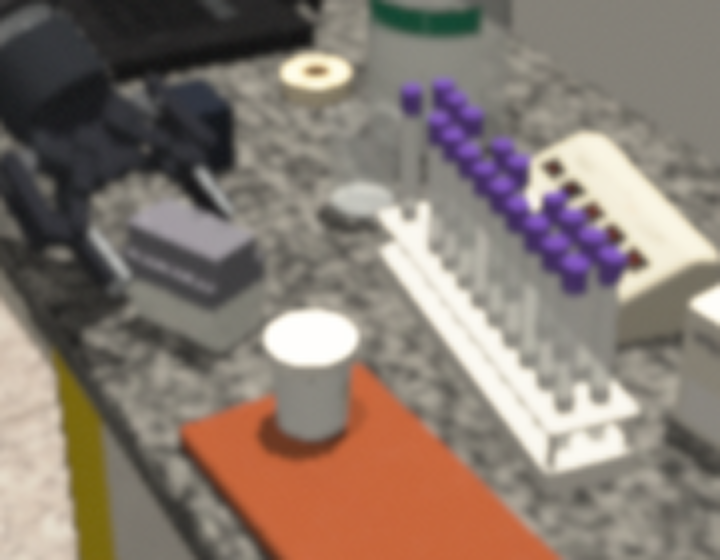

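Request:
play_rows(angular=[[0,0,0],[0,0,0],[0,0,0],[0,0,0],[0,0,0],[0,0,0],[0,0,0],[0,0,0]], dp=[[0,-0.15,0],[0,0,0],[0,0,0],[0,0,0],[0,0,0],[0,0,0],[0,0,0],[0,0,0]], jaw=[7.5,6.5,5.8,5.4,5.1,4.8,4.5,4.5], squeeze=50)

```text
clock: 6.5
tcp_pos: [0.4307, 0.0972, 0.0213]
tool_rot: [2.093, -1.357, 0.976]
ft_force: [0.8, 1.4, 2.6]
opening: 0.0488
```

Run:
```python
from h import *
s=telemetry.sense(); print(s["tcp_pos"],s["qpos"],s["ft_force"],s["opening"])
R=Ro.from_rotvec(s["tool_rot"]); print("G in tool cm", R.inv().apply(np.array([.4225,.111,.034])-s["tcp_pos"])*100)
f=viewer.grab_frame("wrist"); cv2.imwrite("pics/w4.png",f["frame"][:,:,::-1])
f=viewer.grab_frame("scene"); crop(f,150,290,200,380,4,"pics/s4.png")
```

```text
[0.43066793 0.09716482 0.02134524] [ 1.20205385 -0.08433487 -0.8230531   0.57521932 -1.53618006 -1.01851515] [0.78566203 1.43456221 2.59888102] 0.048765332387216115
G in tool cm [-0.05797596  0.18021067 -2.03638479]
```

View pics/w4.png

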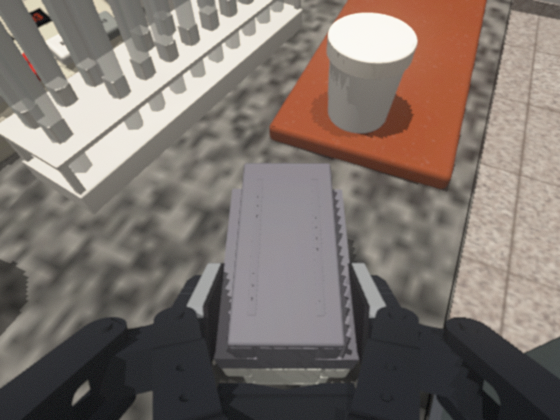

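View pics/s4.png

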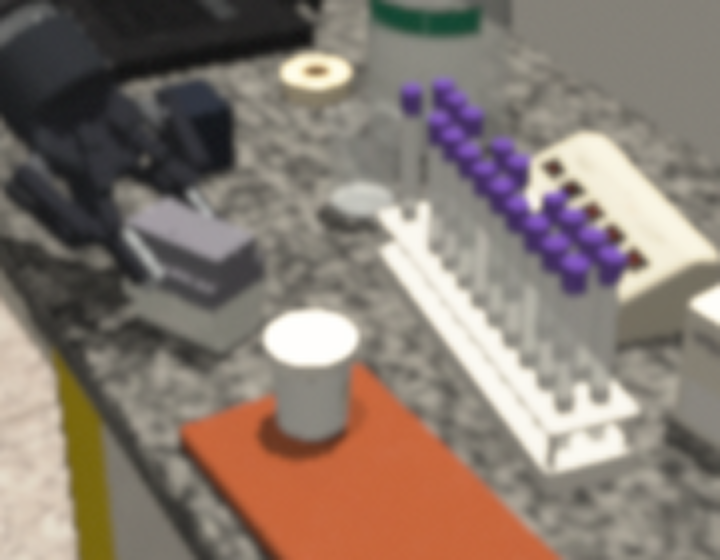

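Run:
```python
from h import *
s=telemetry.sense(); T=Ro.from_rotvec(s["tool_rot"]); f0=viewer.grab_frame("wrist"); fw=wristcam(f0,s); fs=viewer.grab_frame("scene")
for zz in (0,-.01,-.021,-.03,-.04):
  for xx in (-.011,.011):
    X=s["tcp_pos"]+T.apply([xx,.025,zz]); print(zz,xx,"w",proj(fw,X).round(),"s crop", ((proj(fs,X)-[150,200])*4).round(), X.round(3))
crop(fs,190,240,220,280,12,"pics/s5.png")
```

```text
0 -0.011 w [278. 334.] s crop [323. 179.] [0.405 0.093 0.013]
0 0.011 w [236. 335.] s crop [308. 194.] [0.411 0.081 0.03 ]
-0.01 -0.011 w [288. 336.] s crop [310. 169.] [0.402 0.1   0.019]
-0.01 0.011 w [243. 338.] s crop [294. 184.] [0.408 0.087 0.036]
-0.021 -0.011 w [299. 340.] s crop [295. 158.] [0.398 0.108 0.026]
-0.021 0.011 w [253. 342.] s crop [280. 173.] [0.404 0.095 0.043]
-0.03 -0.011 w [310. 343.] s crop [284. 149.] [0.396 0.114 0.032]
-0.03 0.011 w [261. 345.] s crop [268. 164.] [0.401 0.101 0.049]
-0.04 -0.011 w [323. 347.] s crop [271. 139.] [0.392 0.121 0.039]
-0.04 0.011 w [272. 349.] s crop [255. 154.] [0.398 0.108 0.055]
```

View pics/s5.png

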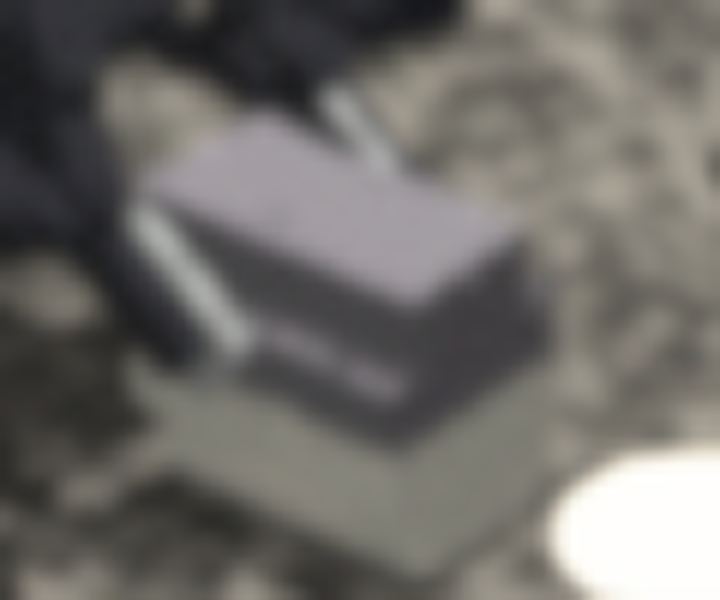

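Run:
```python
from h import *
f=viewer.grab_frame("wrist"); C=np.linalg.inv(f["tool_from_camera"]); g=dict(f,R=C[:3,:3],t=C[:3,3])
for y in (.0425,.0245):
  for x in (.011,.0,-.011):
    print(y,x,[(z,proj(g,[x,y,z]).round().tolist()) for z in (0,-.013,-.02,-.03,-.04,-.055)])
crop(f,220,420,150,430,2.8,"pics/w5.png")
```

```text
0.0425 0.011 [(0, [236.0, 372.0]), (-0.013, [246.0, 379.0]), (-0.02, [252.0, 383.0]), (-0.03, [261.0, 389.0]), (-0.04, [272.0, 396.0]), (-0.055, [291.0, 409.0])]
0.0425 0.0 [(0, [258.0, 370.0]), (-0.013, [269.0, 377.0]), (-0.02, [275.0, 381.0]), (-0.03, [286.0, 387.0]), (-0.04, [298.0, 394.0]), (-0.055, [320.0, 406.0])]
0.0425 -0.011 [(0, [278.0, 369.0]), (-0.013, [291.0, 375.0]), (-0.02, [298.0, 379.0]), (-0.03, [310.0, 385.0]), (-0.04, [324.0, 391.0]), (-0.055, [348.0, 403.0])]
0.0245 0.011 [(0, [236.0, 334.0]), (-0.013, [246.0, 338.0]), (-0.02, [252.0, 340.0]), (-0.03, [261.0, 344.0]), (-0.04, [272.0, 348.0]), (-0.055, [291.0, 355.0])]
0.0245 0.0 [(0, [258.0, 333.0]), (-0.013, [269.0, 337.0]), (-0.02, [275.0, 339.0]), (-0.03, [286.0, 343.0]), (-0.04, [298.0, 347.0]), (-0.055, [320.0, 354.0])]
0.0245 -0.011 [(0, [278.0, 333.0]), (-0.013, [291.0, 336.0]), (-0.02, [298.0, 338.0]), (-0.03, [310.0, 341.0]), (-0.04, [323.0, 345.0]), (-0.055, [347.0, 352.0])]
```

View pics/w5.png

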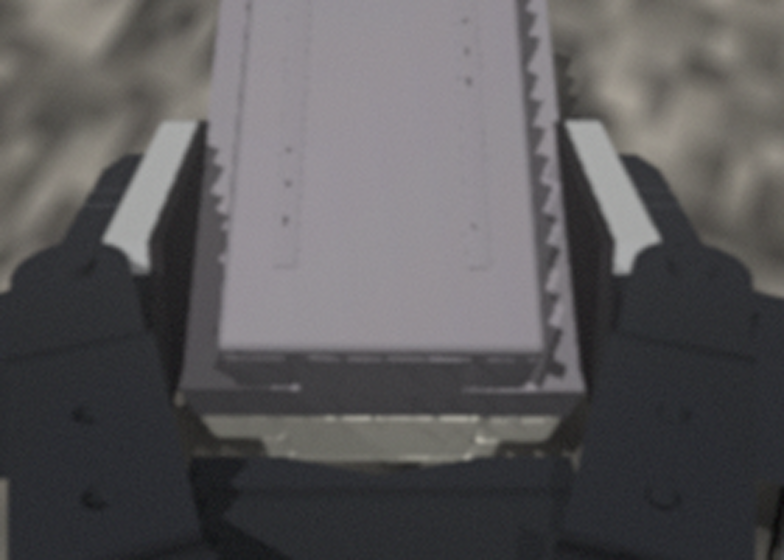

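Request:
play_rows(angular=[[0,0,0],[0,0,0],[0,0,0],[0,0,0],[0,0,0],[0,0,0]], dp=[[0,0,0],[0,0,0],[0,0,0],[0,0,0.2],[0,0,0.2],[0,0,0]], jaw=[5.2,5.6,6.2,6.2,6.2,6.2])

```text
clock: 7.5
tcp_pos: [0.4316, 0.0937, 0.0183]
tool_rot: [2.092, -1.357, 0.975]
ft_force: [0.1, 0.0, 0.7]
opening: 0.0619
```

Run:
```python
from h import *
s=telemetry.sense(); print(s["tcp_pos"],s["ft_force"],s["moment"],s["opening"])
f=wristcam(viewer.grab_frame("wrist"),s)
c=[.4225,.111];y=-66
c2=[.4225+.0015,.111+.0007]
B=[(c,y,.074,.036,.068),(c,y,.074,.05,.05),(c2,y,.074,.036,.068)]
overlay(f,B,"pics/ov2.png",(140,420,180,400),3.5/1.75)
fs=viewer.grab_frame("scene"); overlay(fs,B,"pics/s6.png",(180,250,210,300),8)
```

```text
[0.43164272 0.09373881 0.01828769] [0.11977257 0.02047966 0.67008504] [ 1.93168679e+00  8.49074646e-01 -1.47060671e-03] 0.06187233687071682
```

View pics/ov2.png

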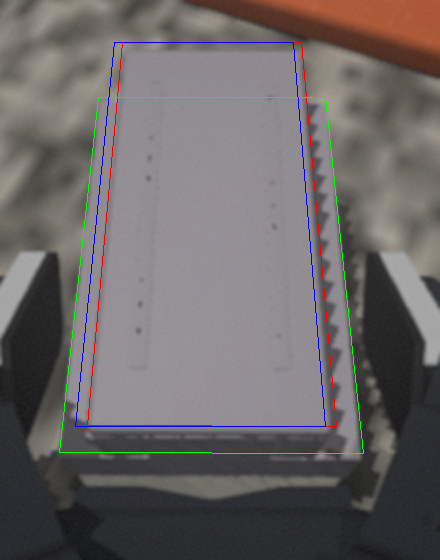

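View pics/s6.png

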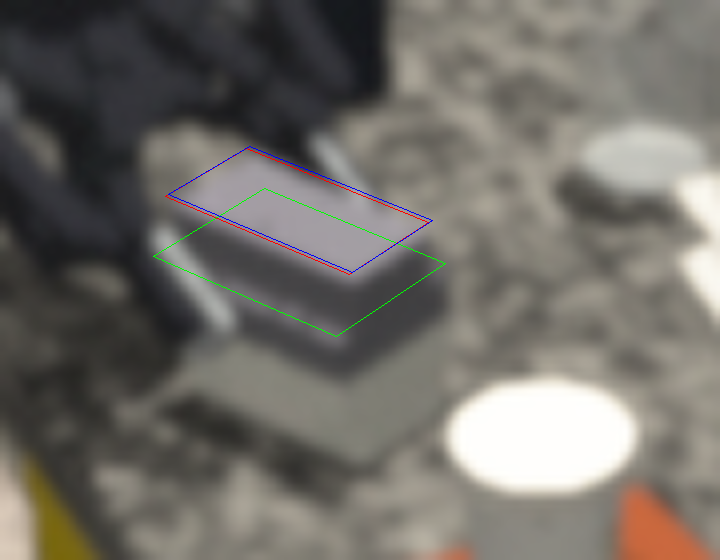

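Request:
play_rows(angular=[[0,0,0],[0,0,0],[0,0,0],[0,0,0]], dp=[[0,0,0.3],[0,0,0.3],[0,0,0.3],[0,0,0]], jaw=[6.2,6.2,6.2,6.2])

```text
clock: 8.1
tcp_pos: [0.4344, 0.0874, 0.0125]
tool_rot: [2.092, -1.357, 0.975]
ft_force: [0.3, -0.7, 0.7]
opening: 0.0619
```

Run:
```python
from h import *
s=telemetry.sense(); print(s["tcp_pos"],s["ft_force"],s["moment"],s["opening"])
f=wristcam(viewer.grab_frame("wrist"),s)
c=[.4225,.111];y=-66
c2=[.4225+.0015,.111+.0007]
B=[(c,y,.074,.036,.068),(c,y,.074,.05,.05),(c2,y,.074,.036,.068)]
overlay(f,B,"pics/ov3.png",(140,420,180,400),2)
```

```text
[0.43444313 0.08738567 0.01245299] [ 0.28542656 -0.74775468  0.65176672] [1.95092428 0.8795381  0.02008242] 0.061941865068855816
```

View pics/ov3.png

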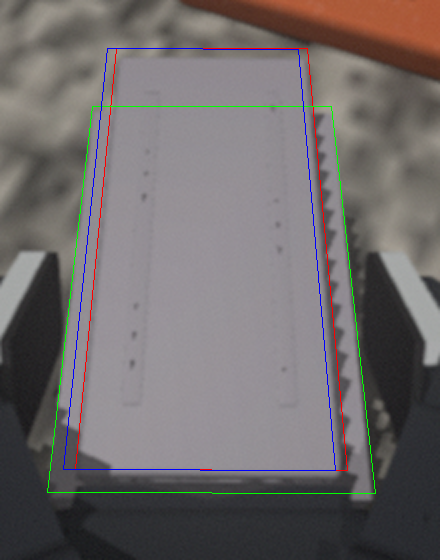

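Request:
play_rows(angular=[[0,0,0],[0,0,0],[0,0,0],[0,0,0],[0,0,0]], dp=[[0,0,0.25],[0,0,0.25],[0,0,0.25],[0,0,0.25],[0,0,0]], jaw=[6.2,6.2,6.2,6.2,6.2])

```text
clock: 8.78
tcp_pos: [0.4376, 0.0805, 0.0061]
tool_rot: [2.092, -1.357, 0.975]
ft_force: [0.4, 0.2, -0.3]
opening: 0.0618
```

Run:
```python
from h import *
s=telemetry.sense(); print(s["tcp_pos"],s["ft_force"],s["moment"],s["opening"])
f=wristcam(viewer.grab_frame("wrist"),s)
c=[.4225,.111];y=-66
c2=[.4225+.0015,.111+.0007]
B=[(c,y,.074,.036,.068),(c,y,.074,.05,.05),(c2,y,.074,.036,.068)]
overlay(f,B,"pics/ov4.png",(140,420,180,400),2)
fs=viewer.grab_frame("scene"); overlay(fs,[],"pics/s7.png",(180,250,210,300),8)
```

```text
[0.43758821 0.08049034 0.00609768] [ 0.4302224   0.19982169 -0.33166063] [ 1.90528890e+00  8.70331598e-01 -1.06755777e-03] 0.061788621225043444
```

View pics/ov4.png

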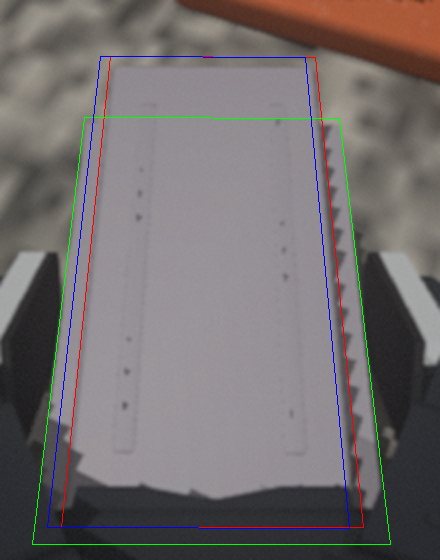

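View pics/s7.png

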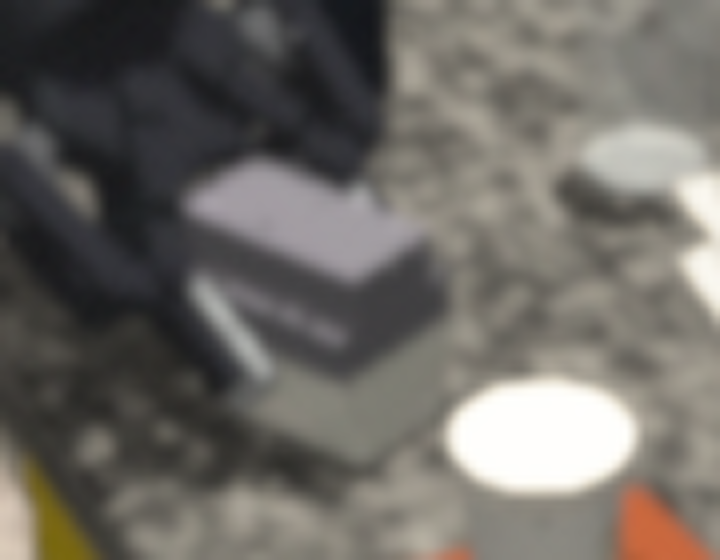

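Request:
play_rows(angular=[[0,0,0],[0,0,0],[0,0,0],[0,0,0],[0,0,0],[0,0,0]], dp=[[0,0,0],[0,0,0],[0,0,0],[0,0,0],[0,0,0.0],[0,0,0]], jaw=[5.7,5.3,5.0,4.7,4.5,4.5], squeeze=60)

```text
clock: 9.62
tcp_pos: [0.4381, 0.0809, 0.008]
tool_rot: [2.091, -1.357, 0.978]
ft_force: [-2.3, -0.8, 8.9]
opening: 0.0496
```

Run:
```python
from h import *
s=telemetry.sense(); print(s["tcp_pos"],s["qpos"],s["ft_force"],s["moment"],s["opening"])
f=viewer.grab_frame("wrist"); overlay(f,[],"pics/w8.png",(140,420,150,430),2)
fs=viewer.grab_frame("scene"); overlay(fs,[],"pics/s8.png",(180,250,210,300),8)
```

```text
[0.43811446 0.08092479 0.00800415] [ 1.16739479 -0.08004027 -0.85460945  0.60011    -1.49419598 -1.01824994] [-2.28596506 -0.75002144  8.87040094] [ 0.02374457  0.56275612 -0.47802393] 0.04961729371143389
```

View pics/w8.png

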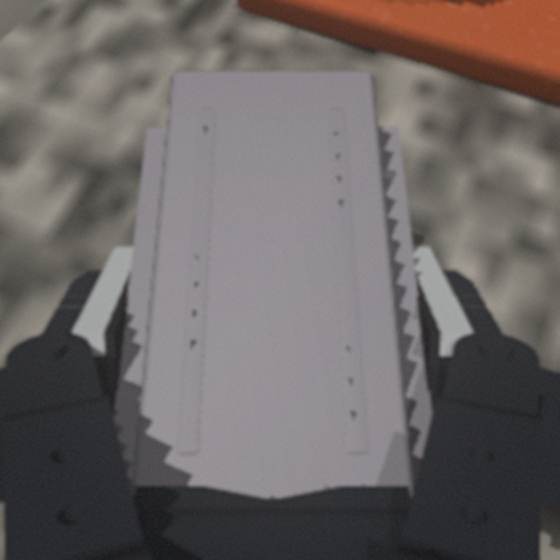

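View pics/s8.png

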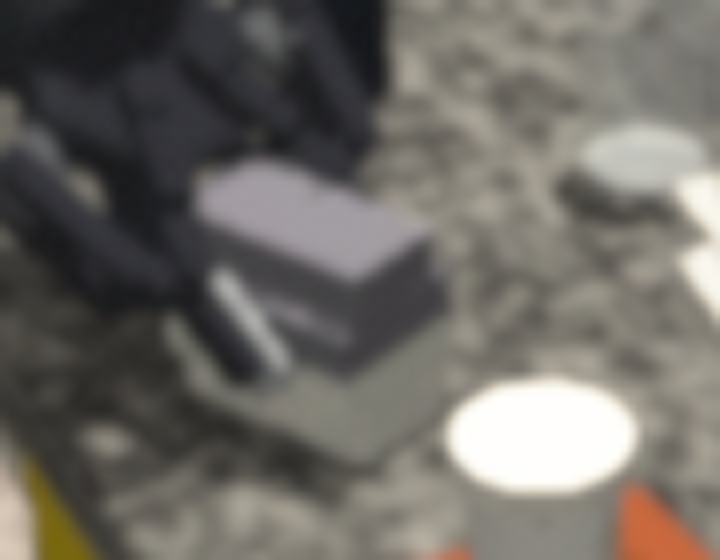

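Request:
play_rows(angular=[[0,0,0],[0,0,0],[0,0,0],[0,0,0],[0,0,0]], dp=[[0.15,0,-0.13],[0.3,0,-0.25],[0.3,0,-0.25],[0.3,0,-0.25],[0,0,0]], jaw=[4.5,4.5,4.5,4.5,4.5])

```text
clock: 10.35
tcp_pos: [0.4377, 0.0809, 0.0201]
tool_rot: [2.093, -1.358, 0.975]
ft_force: [0.4, -0.1, -2.1]
opening: 0.0494
```

Run:
```python
from h import *
s=telemetry.sense(); print(s["tcp_pos"],s["ft_force"],s["moment"],s["opening"])
f=viewer.grab_frame("wrist"); overlay(f,[],"pics/w9.png",(140,420,150,430),2)
fs=viewer.grab_frame("scene"); overlay(fs,[],"pics/s9.png",(180,250,210,300),8)
```

```text
[0.43769482 0.08092957 0.02011332] [ 0.43763473 -0.09736816 -2.13440214] [ 2.37332087  1.10114407 -0.04376592] 0.04940550843597155
```

View pics/s9.png

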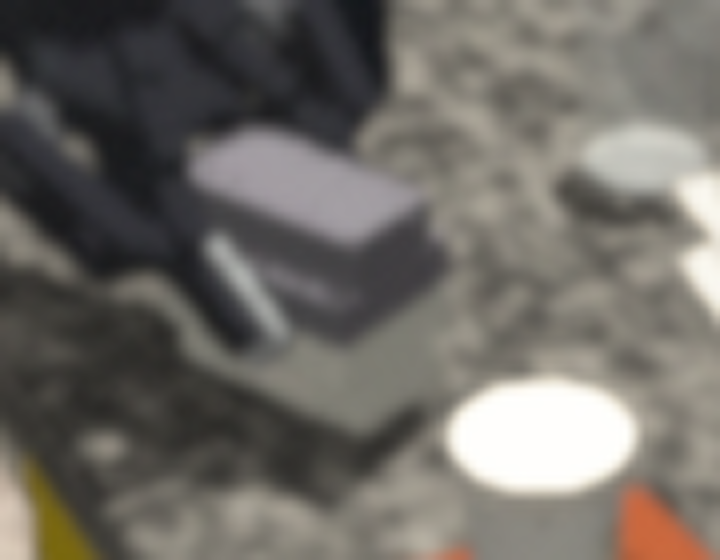

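Run:
```python
from h import *
s=telemetry.sense(); R0=Ro.from_rotvec(s["tool_rot"]); v=np.array([0,0,-.0405])
G=s["tcp_pos"]+R0.apply(v); print(G)
G1=np.array([.425,.10,.165]); a=plan(G1-R0.apply(v),R0,4)
R2=down(-88,-40); G2=np.array([.43,-.187,.165]); plan(G2-R2.apply(v),R2,16,pivot=v,start=a)
```

```text
[0.42495018 0.10902929 0.0458952 ]
tot ang deg 0.0 dist 0.11944656972522777
{"angular": [[0.0, 0.0, 0.0], [0.0, 0.0, 0.0], [0.0, 0.0, 0.0], [0.0, 0.0, 0.0]], "dp": [[2.41, 0.09, -1.76], [2.41, 0.09, -1.76], [2.42, 0.09, -1.75], [2.41, 0.09, -1.76]]}
tot ang deg 92.05657665580986 dist 0.2328986494068717
{"angular": [[-0.002, -0.097, 0.027], [-0.003, -0.097, 0.026], [-0.002, -0.096, 0.027], [-0.002, -0.097, 0.026], [-0.003, -0.097, 0.027], [-0.002, -0.097, 0.027], [-0.002, -0.097, 0.026], [-0.003, -0.096, 0.027]], "dp": [[0.67, 0.71, 1.24], [0.81, 0.67, 1.14], [0.93, 0.64, 1.02], [1.04, 0.6, 0.88], [1.13, 0.56, 0.75], [1.22, 0.51, 0.59], [1.28, 0.47, 0.43], [1.33, 0.43, 0.27]]}
{"angular": [[-0.002, -0.097, 0.026], [-0.002, -0.097, 0.027], [-0.002, -0.097, 0.027], [-0.003, -0.097, 0.026], [-0.002, -0.096, 0.027], [-0.002, -0.097, 0.026], [-0.003, -0.097, 0.027], [-0.002, -0.097, 0.027]], "dp": [[1.36, 0.37, 0.11], [1.37, 0.33, -0.07], [1.37, 0.29, -0.23], [1.34, 0.23, -0.41], [1.31, 0.2, -0.57], [1.24, 0.15, -0.73], [1.18, 0.11, -0.89], [1.09, 0.07, -1.03]]}
```

Request:
play_rows(angular=[[0,0,0],[0,0,0],[0,0,0],[0,0,0]], dp=[[2.4,0.1,-1.8],[2.4,0.1,-1.8],[2.4,0.1,-1.75],[2.4,0.1,-1.75]], jaw=[4.5,4.5,4.5,4.5])

```text
clock: 10.95
tcp_pos: [0.4368, 0.0721, 0.1398]
tool_rot: [2.092, -1.357, 0.975]
ft_force: [0.1, -0.1, -1.5]
opening: 0.0496
```

Request:
play_rows(angular=[[-0.002,-0.097,0.027],[-0.003,-0.097,0.026],[-0.002,-0.096,0.027],[-0.002,-0.097,0.026],[-0.003,-0.097,0.027],[-0.002,-0.097,0.027],[-0.002,-0.097,0.026],[-0.003,-0.096,0.027]], dp=[[0.67,0.71,1.24],[0.81,0.67,1.14],[0.93,0.64,1.02],[1.04,0.6,0.88],[1.13,0.56,0.75],[1.22,0.51,0.59],[1.28,0.47,0.43],[1.33,0.43,0.27]], jaw=[4.5,4.5,4.5,4.5,4.5,4.5,4.5,4.5])

```text
clock: 11.95
tcp_pos: [0.4303, -0.046, 0.1249]
tool_rot: [-2.444, 1.951, -0.181]
ft_force: [0.5, 0.3, -2.7]
opening: 0.0492
```

Run:
```python
from h import *
s=telemetry.sense(); print(s["tcp_pos"],s["qpos"],s["ft_force"],s["opening"])
fs=viewer.grab_frame("scene"); cv2.imwrite("pics/s10.png",fs["frame"][:,:,::-1])
v=np.array([0,0,-.0405])
R2=down(-88,-40); G2=np.array([.43,-.187,.165]); plan(G2-R2.apply(v),R2,8,pivot=v)
```

```text
[ 0.43026273 -0.04602242  0.12493126] [ 0.46145996 -0.54791238 -0.58680267  0.10109335 -1.4746281  -0.24481894] [ 0.54642955  0.25081213 -2.68945329] 0.04924043889292878
tot ang deg 45.63620064768069 dist 0.11316723583323654
{"angular": [[-0.003, -0.096, 0.026], [-0.002, -0.096, 0.026], [-0.003, -0.096, 0.026], [-0.002, -0.096, 0.026], [-0.003, -0.096, 0.026], [-0.002, -0.096, 0.026], [-0.003, -0.097, 0.026], [-0.002, -0.096, 0.026]], "dp": [[1.34, 0.35, 0.11], [1.35, 0.31, -0.06], [1.35, 0.26, -0.23], [1.33, 0.22, -0.39], [1.28, 0.18, -0.55], [1.23, 0.13, -0.72], [1.17, 0.09, -0.86], [1.07, 0.06, -1.01]]}
```

View pics/s10.png

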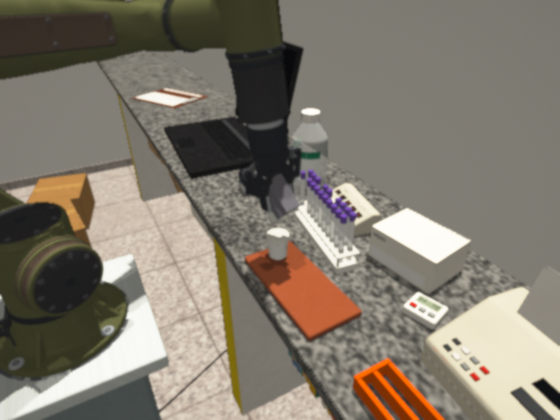

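Request:
play_rows(angular=[[-0.003,-0.096,0.026],[-0.002,-0.096,0.026],[-0.003,-0.096,0.026],[-0.002,-0.096,0.026],[-0.003,-0.096,0.026],[-0.002,-0.096,0.026],[-0.003,-0.097,0.026],[-0.002,-0.096,0.026]], dp=[[1.34,0.35,0.11],[1.35,0.31,-0.06],[1.35,0.26,-0.23],[1.33,0.22,-0.39],[1.28,0.18,-0.55],[1.23,0.13,-0.72],[1.17,0.09,-0.86],[1.07,0.06,-1.01]], jaw=[4.5,4.5,4.5,4.5,4.5,4.5,4.5,4.5])

```text
clock: 13.0
tcp_pos: [0.4295, -0.1591, 0.1336]
tool_rot: [-1.858, 1.789, 0.675]
ft_force: [0.5, 1.1, -2.5]
opening: 0.0495
```

Run:
```python
from h import *
s=telemetry.sense(); print(s["tcp_pos"],s["qpos"],s["ft_force"],s["opening"])
R=Ro.from_rotvec(s["tool_rot"]); print((down(-88,-40).inv()*R).as_rotvec(), "G",s["tcp_pos"]+R.apply([0,0,-.0405]))
fs=viewer.grab_frame("scene"); crop(fs,180,380,180,420,3.3,"pics/s11.png")
ft=viewer.grab_frame("top"); crop(ft,180,290,280,460,4,"pics/t11.png")
f=viewer.grab_frame("wrist"); cv2.imwrite("pics/w11.png",f["frame"][:,:,::-1])
```

```text
[ 0.42949349 -0.15912176  0.13360332] [-0.46163973  0.05714579  0.02164571 -0.62435343 -1.85536209  0.41837981] [ 0.4795808   1.09791494 -2.53310434] 0.04948328098986086
[-0.00369859  0.00345468 -0.0016555 ] G [ 0.43054785 -0.18502603  0.16471774]
```

View pics/s11.png

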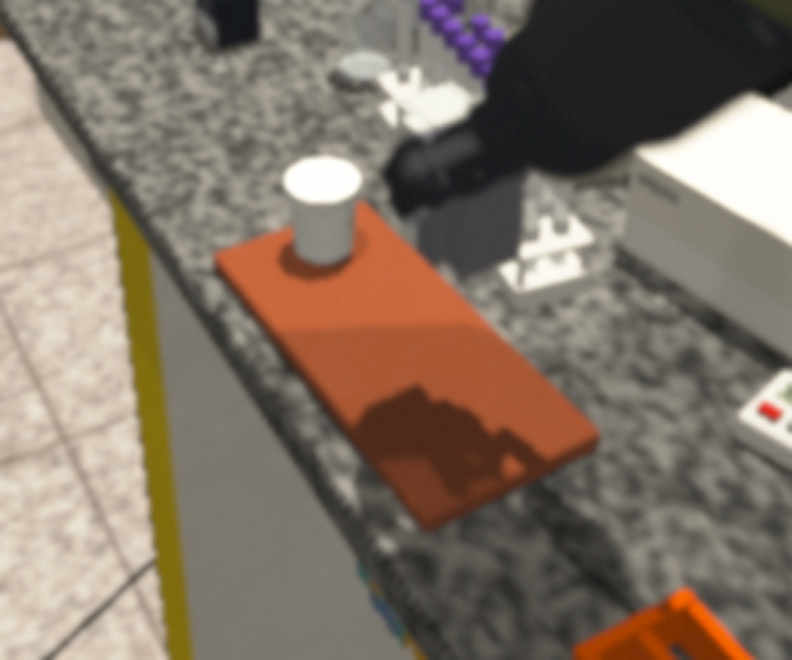

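View pics/t11.png

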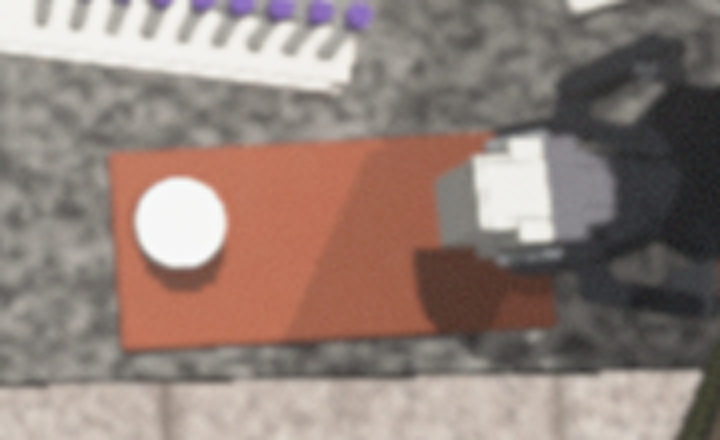

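View pics/w11.png

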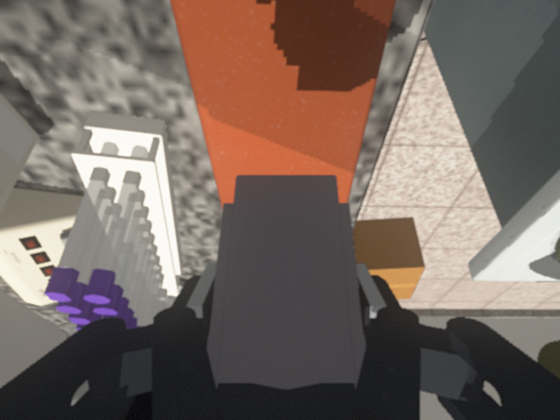

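Run:
```python
from h import *
ft=viewer.grab_frame("top")
for q,z in dict(block_mid=.165,cover=.165).items():
    for d in viewer.trace("top",q)[:1]:
        m=d["pixels"].astype(np.uint8); r=cv2.minAreaRect(max(cv2.findContours(m,0,1)[0],key=cv2.contourArea)); print(q,d["confidence"],r,unproj(ft,(r[0][1],r[0][0]),.2))
# upper end face corners by eye (crop/4): 
for p in [(475,155),(590,140),(615,205),(480,232)]: print(unproj(ft,(180+p[1]/4,280+p[0]/4),.202).round(4))
d=viewer.trace("top","tray")[0]; m=d["pixels"].astype(np.uint8)
for p in [(110,155),(490,132),(553,325),(123,350)]: print("tray",unproj(ft,(180+p[1]/4,280+p[0]/4),.014).round(4))
for q in ("cup","tray"):
    for d in viewer.pinpoint("top",q)[:1]: print(q,unproj(ft,d["centre"],.014 if q=="cup" else 0),d["confidence"])
```

```text
block_mid 0.66 ((401.61993408203125, 229.33998107910156), (27.15290069580078, 27.435745239257812), 81.8698959350586) [ 0.42504418 -0.15827447  0.2       ]
cover 0.77 ((423.5121765136719, 226.1097412109375), (25.730548858642578, 16.454299926757812), 83.6598129272461) [ 0.43048684 -0.20146747  0.2       ]
[ 0.4456 -0.1536  0.202 ]
[ 0.4519 -0.2104  0.202 ]
[ 0.4198 -0.2198  0.202 ]
[ 0.408  -0.1532  0.202 ]
tray [0.4794 0.0078 0.014 ]
tray [ 0.4888 -0.2226  0.014 ]
tray [ 0.3722 -0.2511  0.014 ]
tray [0.3631 0.0042 0.014 ]
tray [ 0.42601898 -0.11968925  0.        ] 0.76
```

Run:
```python
from h import *
v=np.array([0,0,-.0405])
R2=down(-88,-40); G2=np.array([.43,-.186,.057]); a=plan(G2-R2.apply(v),R2,6,pivot=v)
print(R2.inv().apply([0,0,-.1]))
```

```text
tot ang deg 0.5540860866109046 dist 0.10867478729887413
{"angular": [[0.0, -0.001, 0.001], [0.001, -0.002, 0.001], [0.0, -0.001, 0.001], [0.001, -0.001, 0.001], [0.0, -0.001, 0.0], [0.001, -0.002, 0.001]], "dp": [[1.18, 0.02, 1.37], [1.19, 0.02, 1.37], [1.18, 0.02, 1.37], [1.19, 0.01, 1.37], [1.19, 0.02, 1.36], [1.19, 0.02, 1.37]]}
[0.06427876 0.         0.07660444]
```

Request:
play_rows(angular=[[0,-0.001,0],[0,-0.001,0.001],[0,-0.001,0.001],[0.001,-0.001,0.001],[0,0,0],[0,0,0],[0,0,0]], dp=[[1.18,0.02,1.37],[1.19,0.02,1.37],[1.18,0.02,1.37],[1.19,0.01,1.37],[1.19,0.02,1.37],[1.19,0.02,1.37],[0,0,0]], jaw=[4.5,4.5,4.5,4.5,4.5,4.5,4.5])

```text
clock: 14.32
tcp_pos: [0.4279, -0.16, 0.0234]
tool_rot: [-1.854, 1.791, 0.678]
ft_force: [0.3, 0.9, -1.8]
opening: 0.0494
```

Request:
play_rows(angular=[[0,0,0],[0,0,0],[0,0,0]], dp=[[0.13,0,0.15],[0.1,0,0.11],[0,0,0]], jaw=[4.5,4.5,4.5])

```text
clock: 14.7
tcp_pos: [0.4291, -0.1608, 0.0221]
tool_rot: [-1.855, 1.79, 0.672]
ft_force: [-0.2, 0.8, -3.1]
opening: 0.0493
```

Run:
```python
from h import *
s=telemetry.sense(); print(s["tcp_pos"],s["qpos"],s["ft_force"],s["moment"],s["opening"])
R=Ro.from_rotvec(s["tool_rot"]); print((down(-88,-40).inv()*R).as_rotvec(), "G",s["tcp_pos"]+R.apply([0,0,-.0405]))
fs=viewer.grab_frame("scene"); crop(fs,180,380,180,420,3.3,"pics/s12.png")
f=viewer.grab_frame("wrist"); cv2.imwrite("pics/w12.png",f["frame"][:,:,::-1])
```

```text
[ 0.42906069 -0.16076668  0.02211903] [-0.46132241  0.15419993 -0.09117614 -0.60212981 -1.68108918  0.53989401] [-0.22687478  0.80649124 -3.09735201] [-2.24407303  0.00581197  0.03812981] 0.04933817182069911
[-0.00084581  0.00281297 -0.00078066] G [ 0.43000037 -0.18669518  0.05321693]
```

View pics/s12.png

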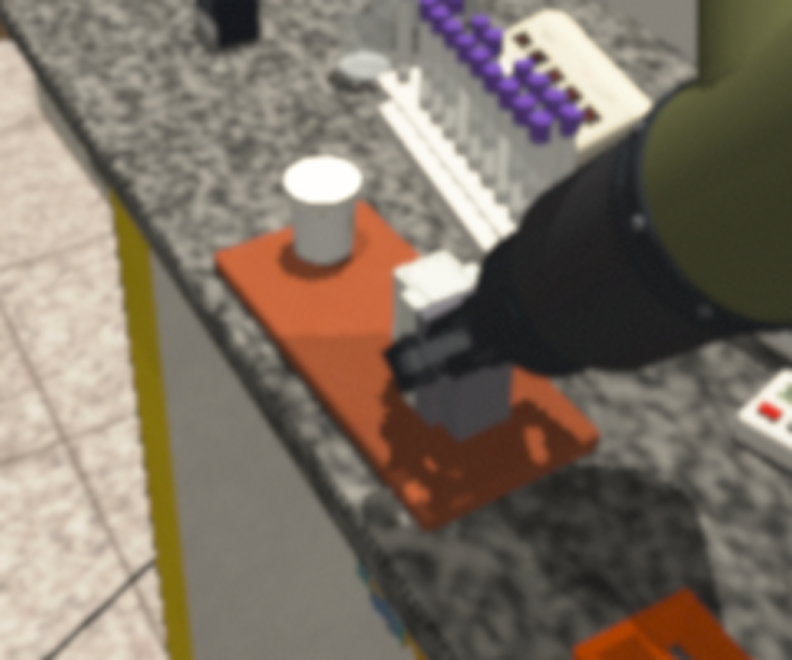

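Request:
play_rows(angular=[[0,0,0],[0,0,0],[0,0,0]], dp=[[0.06,0,0.08],[0.06,0,0.08],[0,0,0]], jaw=[4.5,4.5,4.5])

```text
clock: 15.18
tcp_pos: [0.4287, -0.1605, 0.0196]
tool_rot: [-1.855, 1.79, 0.674]
ft_force: [-0.8, -0.6, -1.3]
opening: 0.0494
```

Request:
play_rows(angular=[[0,0,0],[0,0,0],[0,0,0]], dp=[[0.06,0,0.08],[0.03,0,0.04],[0,0,0]], jaw=[4.5,4.5,4.5])

```text
clock: 15.55
tcp_pos: [0.4288, -0.1605, 0.0182]
tool_rot: [-1.855, 1.79, 0.674]
ft_force: [-0.0, -0.3, -1.9]
opening: 0.0492
```

Request:
play_rows(angular=[[0,0,0],[0,0,0],[0,0,0]], dp=[[0.06,0,0.08],[0.06,0,0.08],[0,0,0]], jaw=[4.5,4.5,4.5])

```text
clock: 15.92
tcp_pos: [0.4289, -0.1605, 0.0168]
tool_rot: [-1.856, 1.789, 0.673]
ft_force: [-0.8, -0.8, 3.7]
opening: 0.0492
```

Run:
```python
from h import *
s=telemetry.sense(); print(s["tcp_pos"],s["ft_force"],s["moment"],s["opening"])
fs=viewer.grab_frame("scene"); crop(fs,240,340,280,380,6,"pics/s13.png")
```

```text
[ 0.42889383 -0.16052849  0.01678458] [-0.80059736 -0.80237503  3.71847263] [-1.23850221  0.22296295  0.23697733] 0.049167329525008865
```

View pics/s13.png

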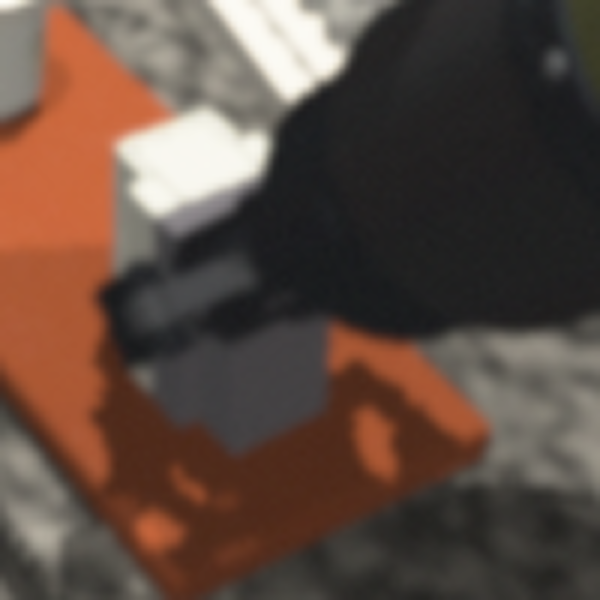

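Request:
play_rows(angular=[[0,0,0],[0,0,0],[0,0,0],[0,0,0],[0,0,0],[0,0,0]], dp=[[0,0,0],[0,0,0],[0,0,0],[0,0,0],[0,0,-1],[0,0,-2]], jaw=[5.0,5.3,6.0,7.0,7.4,7.4])

```text
clock: 16.73
tcp_pos: [0.4293, -0.18, 0.0399]
tool_rot: [-1.855, 1.79, 0.675]
ft_force: [0.3, -0.2, -0.1]
opening: 0.0737
```

Run:
```python
from h import *
s=telemetry.sense(); print(s["tcp_pos"],s["ft_force"],s["opening"])
fs=viewer.grab_frame("scene"); crop(fs,220,340,260,400,5,"pics/s14.png")
f=viewer.grab_frame("wrist"); cv2.imwrite("pics/w14.png",f["frame"][:,:,::-1])
```

```text
[ 0.429307   -0.17998619  0.03985314] [ 0.34037471 -0.1886727  -0.1451013 ] 0.07369730793441748
```

View pics/s14.png

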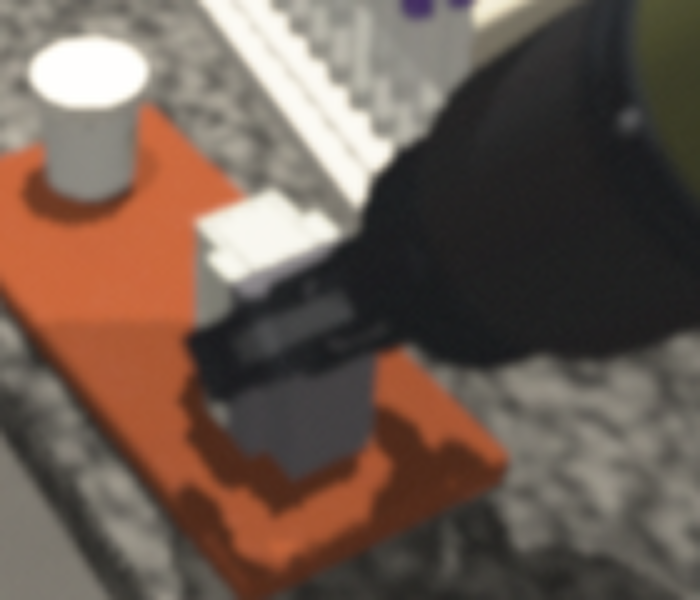

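View pics/w14.png

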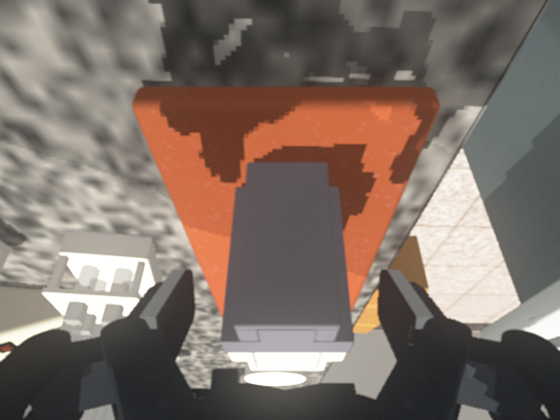

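Run:
```python
from h import *
R=Ro.from_rotvec([-1.856,1.789,.673]); G=np.array([.42889,-.16053,.0170])+R.apply([-.002,0,-.043]); print(G)
s=telemetry.sense();R0=Ro.from_rotvec(s["tool_rot"])
p=G-R0.apply([0,0,.08]); a=plan(p,R0,3)
R2=down(-88,50); plan(G-R2.apply([0,0,.08]),R2,14,pivot=[0,0,.08],start=a)
```

```text
[ 0.42985609 -0.18652986  0.05129393]
tot ang deg 0.0 dist 0.09045523672356959
{"angular": [[0.0, 0.0, 0.0], [0.0, 0.0, 0.0], [0.0, 0.0, 0.0]], "dp": [[-0.09, 0.03, -3.01], [-0.09, 0.03, -3.02], [-0.09, 0.03, -3.01]]}
tot ang deg 89.6754225898489 dist 0.11280418437425442
{"angular": [[0.0, 0.112, 0.0], [0.0, 0.112, 0.0], [-0.001, 0.111, 0.0], [0.0, 0.112, 0.0], [0.0, 0.112, 0.0], [0.0, 0.112, 0.0], [0.0, 0.112, 0.0], [0.0, 0.111, 0.0]], "dp": [[-0.89, 0.0, 0.05], [-0.89, 0.0, 0.05], [-0.9, 0.0, 0.05], [-0.89, -0.01, 0.05], [-0.89, 0.0, 0.05], [-0.89, 0.0, 0.05], [-0.9, 0.0, 0.05], [-0.89, 0.0, 0.05]]}
{"angular": [[-0.001, 0.112, 0.0], [0.0, 0.112, 0.0], [0.0, 0.112, 0.0], [0.0, 0.112, 0.0], [0.0, 0.111, 0.0], [0.0, 0.112, 0.0]], "dp": [[-0.89, 0.0, 0.05], [-0.89, 0.0, 0.05], [-0.9, -0.01, 0.05], [-0.89, 0.0, 0.05], [-0.89, 0.0, 0.05], [-0.89, 0.0, 0.05]]}
```

Request:
play_rows(angular=[[0,0,0],[0,0,0],[0,0,0]], dp=[[-0.09,0.03,-3],[-0.09,0.03,-3],[-0.09,0.03,-3]], jaw=[7.4,7.4,7.4])

```text
clock: 17.2
tcp_pos: [0.4307, -0.236, 0.1111]
tool_rot: [-1.855, 1.79, 0.673]
ft_force: [1.2, -0.3, -0.4]
opening: 0.0744
```

Request:
play_rows(angular=[[0,0.112,0],[0,0.112,0],[0,0.112,0],[0,0.112,0],[0,0.112,0],[0,0.112,0],[0,0.112,0],[0,0.112,0]], dp=[[-0.89,0,0.05],[-0.89,0,0.05],[-0.89,0,0.05],[-0.89,0,0.05],[-0.89,0,0.05],[-0.89,0,0.05],[-0.89,0,0.05],[-0.89,0,0.05]], jaw=[7.4,7.4,7.4,7.4,7.4,7.4,7.4,7.4])

```text
clock: 18.2
tcp_pos: [0.4287, -0.168, 0.128]
tool_rot: [2.154, -2.079, 0.222]
ft_force: [-0.2, 0.1, 0.3]
opening: 0.0738
```

Request:
play_rows(angular=[[0,0.112,0],[0,0.112,0],[0,0.112,0],[0,0.112,0],[0,0.112,0],[0,0.112,0],[0,0,0]], dp=[[-0.89,0,0.05],[-0.89,0,0.05],[-0.89,0,0.05],[-0.89,0,0.05],[-0.89,0,0.05],[-0.89,0,0.05],[0,0,0]], jaw=[7.4,7.4,7.4,7.4,7.4,7.4,7.4])

```text
clock: 19.08
tcp_pos: [0.4261, -0.1231, 0.0987]
tool_rot: [1.738, -1.669, 0.808]
ft_force: [0.9, -0.4, 0.5]
opening: 0.0741
```

Run:
```python
from h import *
s=telemetry.sense(); print(s["tcp_pos"],s["qpos"],s["ft_force"],s["opening"])
R=Ro.from_rotvec(s["tool_rot"]); G=np.array([.4299,-.1865,.0511]); print("G tool",R.inv().apply(G-s["tcp_pos"]),(down(-88,50).inv()*R).as_rotvec())
f=wristcam(viewer.grab_frame("wrist"),s); c=G[:2]
B=[(c,-88,.068,.05,.088),(c,-88,.032,.05,.088),(c,-88,.068,.036,.014)]
overlay(f,B,"pics/w15.png",(60,420,140,430),2)
fs=viewer.grab_frame("scene"); crop(fs,180,340,230,420,4,"pics/s15.png")
```

```text
[ 0.42607857 -0.12305854  0.09870991] [ 0.7341229  -0.27425066 -0.84820483  0.6291152  -1.63836407 -0.86542345] [ 0.86674872 -0.40148614  0.48234579] 0.07407591197959347
G tool [ 0.00417045 -0.00164236  0.07928452] [-0.00076663  0.00261639 -0.0054907 ]
```

View pics/w15.png

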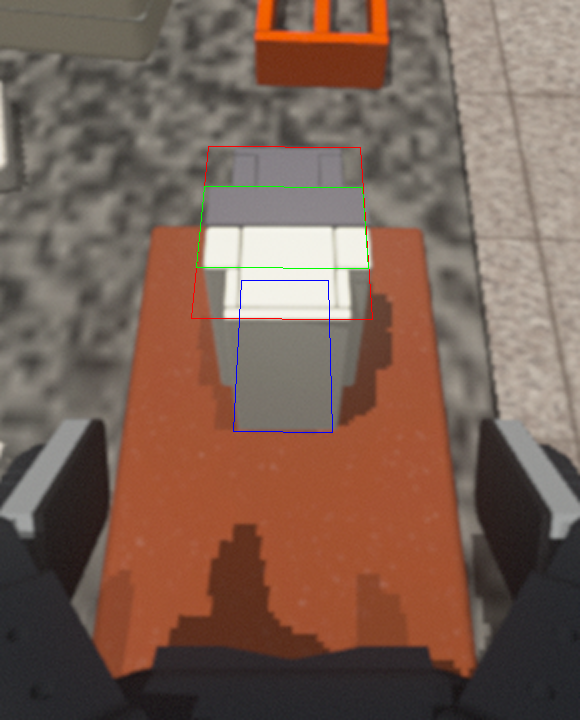

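View pics/s15.png

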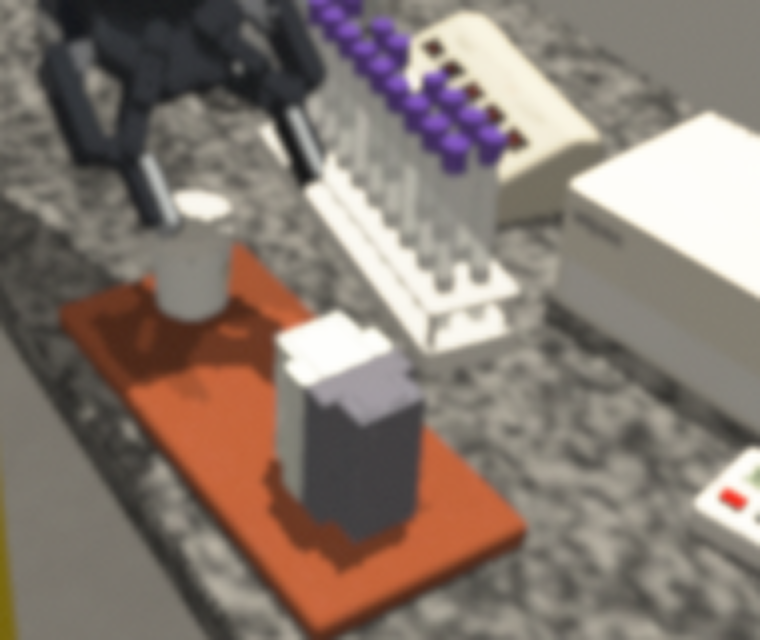

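Run:
```python
from h import *
G=np.array([.4299,-.1865,.0511]);R2=down(-88,50)
plan(G-R2.apply([0,0,-.043]),R2,8)
```

```text
tot ang deg 0.13464639361441488 dist 0.12338818235382151
{"angular": [[0.0, 0.0, 0.0], [0.0, 0.0, 0.0], [0.0, 0.001, 0.001], [0.0, 0.0, 0.0], [0.0, 0.0, 0.0], [0.0, 0.0, 0.0], [0.0, 0.001, 0.0], [0.0, 0.0, 0.001]], "dp": [[0.04, -0.01, 1.54], [0.04, -0.01, 1.54], [0.04, -0.01, 1.55], [0.04, -0.01, 1.54], [0.04, -0.01, 1.54], [0.04, -0.01, 1.54], [0.04, -0.01, 1.54], [0.04, -0.01, 1.54]]}
```

Request:
play_rows(angular=[[0,0,0],[0,0,0],[0,0,0],[0,0,0],[0,0,0],[0,0,0],[0,0,0],[0,0,0]], dp=[[0.08,-0.03,2.2],[0.08,-0.03,2.2],[0.08,-0.02,2.2],[0.06,0,2.2],[0,0,1.5],[0,0,1.0],[0,0,0.6],[0,0,0.4]], jaw=[7.4,7.4,7.4,7.4,7.2,7.0,6.8,6.6])

```text
clock: 20.18
tcp_pos: [0.4311, -0.2193, 0.0235]
tool_rot: [1.738, -1.676, 0.809]
ft_force: [-0.3, -0.3, -0.7]
opening: 0.066
```

Run:
```python
from h import *
s=telemetry.sense(); print(s["tcp_pos"],s["ft_force"],s["moment"],s["opening"])
R=Ro.from_rotvec(s["tool_rot"]); G=np.array([.4299,-.1865,.0511]); print("G tool",R.inv().apply(G-s["tcp_pos"]),(down(-88,50).inv()*R).as_rotvec())
f=wristcam(viewer.grab_frame("wrist"),s); c=G[:2]
B=[(c,-88,.068,.05,.088),(c,-88,.032,.05,.088)]
overlay(f,B,"pics/w16.png",(120,420,140,430),2)
fs=viewer.grab_frame("scene"); crop(fs,200,340,250,420,4,"pics/s16.png")
```

```text
[ 0.43111779 -0.21932025  0.02347219] [-0.25080659 -0.31691606 -0.72338702] [2.12113349 0.0890858  0.00950031] 0.06602477938517468
G tool [ 2.91174248e-05  4.09950650e-05 -4.29178843e-02] [ 0.00071504 -0.00056    -0.00105634]
```

View pics/w16.png

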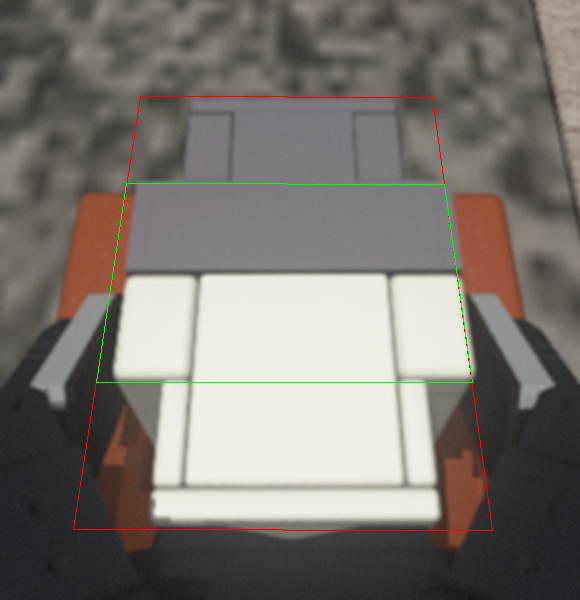

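View pics/s16.png

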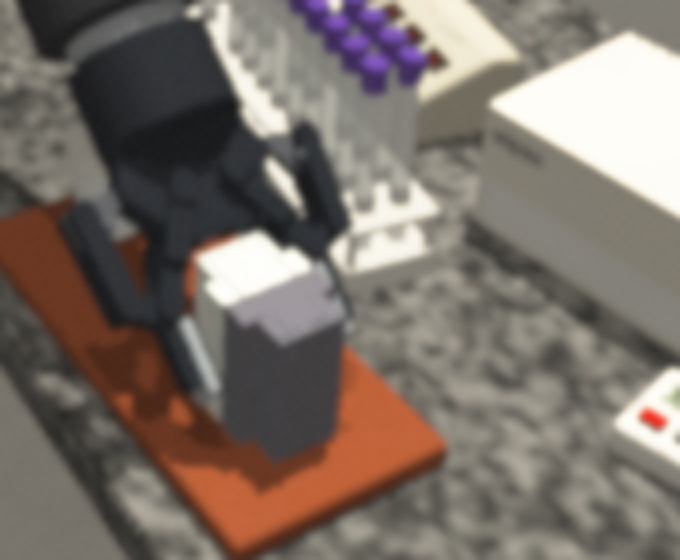

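Request:
play_rows(angular=[[0,0,0],[0,0,0],[0,0,0],[0,0,0],[0,0,0],[0,0,0],[0,0,0],[0,0,0]], dp=[[0.15,0,0.2],[0.15,0,0.2],[0,0,0],[0,0,0],[0,0,0.0],[0,0,0],[0,0,0],[0,0,0]], jaw=[6.6,6.6,6.0,5.5,5.2,4.9,4.6,4.5], squeeze=60)

```text
clock: 21.28
tcp_pos: [0.4312, -0.2242, 0.0232]
tool_rot: [1.738, -1.675, 0.809]
ft_force: [-0.4, 2.0, 1.7]
opening: 0.0494
```

Run:
```python
from h import *
s=telemetry.sense(); print(s["tcp_pos"],s["ft_force"],s["moment"],s["opening"])
R=Ro.from_rotvec(s["tool_rot"]); print(R.inv().apply(np.array([.4299,-.1865,.0511])-s["tcp_pos"]))
f=viewer.grab_frame("wrist"); overlay(f,[],"pics/w17.png",(120,420,140,430),2)
fs=viewer.grab_frame("scene"); crop(fs,200,340,250,420,4,"pics/s17.png")
```

```text
[ 0.43116863 -0.22418507  0.02324527] [-0.41470201  1.99015328  1.72851191] [ 2.00216791  0.28257849 -0.22824803] 0.049431552139510344
[-2.91225886e-03 -7.87201706e-05 -4.67885902e-02]
```

View pics/w17.png

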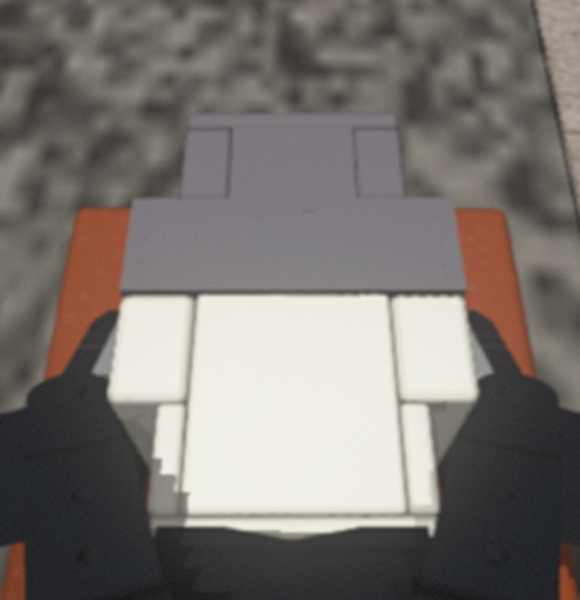

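View pics/s17.png

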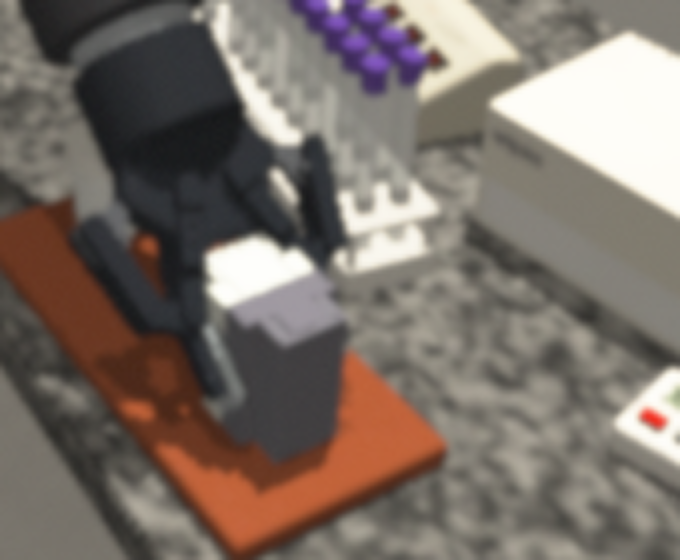

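Run:
```python
from h import *
s=telemetry.sense(); R=Ro.from_rotvec(s["tool_rot"]); fs=viewer.grab_frame("scene")
def pc(X): return ((proj(fs,X)-[200,250])*4).round()[::-1]
Rb=down(-88,0); x=Rb.as_matrix()[:,0]; y=Rb.as_matrix()[:,1]; G=np.array([.4299,-.1865,.0511]); 
for sx in (0,):
    print("seam face", [pc(G+y*.025+[0,0,h]) .tolist() for h in (-.037,0,.037)])
print("foot edge", [pc(G+y*.018-x*.034+[0,0,h]) .tolist() for h in (-.037,.037)], "cover band front",[pc(G+y*.025+x*.016+[0,0,h]).tolist() for h in (-.037,.037)])
for z in (0,-.01,-.02,-.03,-.04,-.07): print(z,pc(s["tcp_pos"]+R.apply([.011,.026,z])),pc(s["tcp_pos"]+R.apply([-.011,.026,z])))
crop(fs,250,320,280,350,10,"pics/s18.png")
```

```text
seam face [[219.0, 419.0], [220.0, 360.0], [222.0, 299.0]]
foot edge [[193.0, 370.0], [194.0, 251.0]] cover band front [[238.0, 440.0], [242.0, 320.0]]
0 [273. 455.] [254. 461.]
-0.01 [264. 433.] [245. 440.]
-0.02 [254. 412.] [236. 419.]
-0.03 [245. 391.] [227. 399.]
-0.04 [236. 370.] [218. 378.]
-0.07 [209. 308.] [192. 318.]
```

View pics/s18.png

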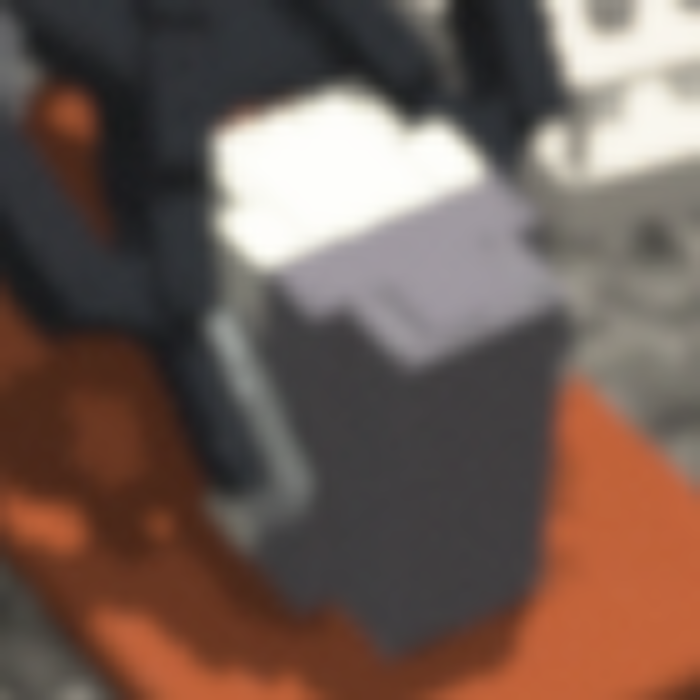

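Request:
play_rows(angular=[[0,0,0],[0,0,0],[0,0,0]], dp=[[0.4,0,-0.32],[0.77,0,-0.64],[0,0,0]], jaw=[4.5,4.5,4.5])

```text
clock: 21.8
tcp_pos: [0.4315, -0.2242, 0.0389]
tool_rot: [1.738, -1.677, 0.81]
ft_force: [-0.3, 0.7, -1.8]
opening: 0.0495
```

Run:
```python
from h import *
s=telemetry.sense(); print(s["tcp_pos"],s["ft_force"],s["opening"])
v=np.array([-.003,0,-.0468]); R0=Ro.from_rotvec(s["tool_rot"]); print(s["tcp_pos"]+R0.apply(v))
G1=np.array([.43,-.186,.125]); a=plan(G1-R0.apply(v),R0,3)
R2=down(-88,-40); plan(G1-R2.apply(v),R2,16,pivot=v,start=a)
fs=viewer.grab_frame("scene"); crop(fs,200,340,250,420,4,"pics/s19.png")
```

```text
[ 0.4315015  -0.22423342  0.0389351 ] [-0.29722578  0.68027911 -1.79250659] 0.04946610320290579
[ 0.43011919 -0.1865128   0.06676465]
tot ang deg 0.0 dist 0.0582377299183271
{"angular": [[0.0, 0.0, 0.0], [0.0, 0.0, 0.0], [0.0, 0.0, 0.0]], "dp": [[1.47, 0.0, -1.26], [1.48, 0.0, -1.27], [1.47, 0.01, -1.26]]}
tot ang deg 89.93137425492532 dist 0.06624425142967794
{"angular": [[0.0, -0.098, 0.0], [0.0, -0.098, 0.0], [0.0, -0.098, 0.0], [0.0, -0.098, 0.0], [0.0, -0.098, 0.0], [0.0, -0.099, 0.001], [0.0, -0.098, 0.0], [0.0, -0.098, 0.0]], "dp": [[-0.46, 0.0, 0.01], [-0.46, 0.0, 0.0], [-0.46, 0.0, 0.01], [-0.46, 0.0, 0.01], [-0.46, 0.0, 0.0], [-0.46, 0.0, 0.01], [-0.46, 0.0, 0.01], [-0.46, 0.0, 0.0]]}
{"angular": [[-0.001, -0.098, 0.0], [0.0, -0.098, 0.0], [0.0, -0.098, 0.0], [0.0, -0.098, 0.0], [0.0, -0.098, 0.0], [0.0, -0.098, 0.0], [0.0, -0.098, 0.0], [0.0, -0.099, 0.0]], "dp": [[-0.46, 0.0, 0.01], [-0.46, 0.0, 0.01], [-0.46, 0.0, 0.0], [-0.45, 0.0, 0.01], [-0.46, 0.0, 0.01], [-0.46, 0.0, 0.0], [-0.46, 0.0, 0.01], [-0.46, 0.0, 0.01]]}
```

View pics/s19.png

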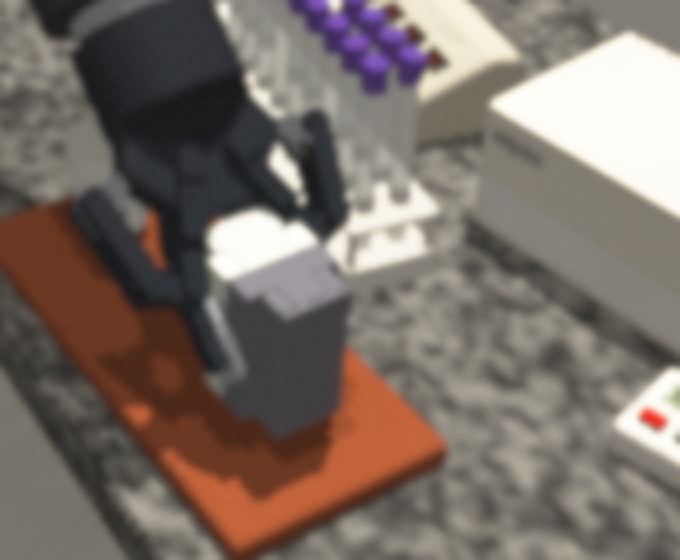

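Request:
play_rows(angular=[[0,0,0],[0,0,0],[0,0,0]], dp=[[1.47,0,-1.26],[1.47,0,-1.26],[1.47,0,-1.26]], jaw=[4.5,4.5,4.5])

```text
clock: 22.22
tcp_pos: [0.4314, -0.2237, 0.0982]
tool_rot: [1.738, -1.676, 0.81]
ft_force: [0.1, 0.1, -2.1]
opening: 0.0492
```

Request:
play_rows(angular=[[0,-0.098,0],[0,-0.098,0],[0,-0.098,0],[0,-0.098,0],[0,-0.098,0],[0,-0.098,0],[0,-0.098,0],[0,-0.098,0]], dp=[[-0.46,0,0.01],[-0.46,0,0.01],[-0.46,0,0.01],[-0.46,0,0.01],[-0.46,0,0.01],[-0.46,0,0.01],[-0.46,0,0.01],[-0.46,0,0.01]], jaw=[4.5,4.5,4.5,4.5,4.5,4.5,4.5,4.5])

```text
clock: 23.22
tcp_pos: [0.4301, -0.193, 0.079]
tool_rot: [2.219, -2.138, 0.095]
ft_force: [-0.5, 1.1, -2.3]
opening: 0.0493
```

Request:
play_rows(angular=[[0,-0.098,0],[0,-0.098,0],[0,-0.098,0],[0,-0.098,0],[0,-0.098,0],[0,-0.098,0],[0,-0.098,0],[0,-0.098,0]], dp=[[-0.46,0,0.01],[-0.46,0,0.01],[-0.46,0,0.01],[-0.46,0,0.01],[-0.46,0,0.01],[-0.46,0,0.01],[-0.46,0,0.01],[-0.46,0,0.01]], jaw=[4.5,4.5,4.5,4.5,4.5,4.5,4.5,4.5])

```text
clock: 24.22
tcp_pos: [0.4288, -0.1588, 0.0872]
tool_rot: [-1.856, 1.786, 0.674]
ft_force: [0.5, -0.5, -3.2]
opening: 0.0493
```

Run:
```python
from h import *
s=telemetry.sense(); print(s["tcp_pos"],s["qpos"],s["ft_force"],s["opening"])
v=np.array([-.003,0,-.0468]); R0=Ro.from_rotvec(s["tool_rot"]); print(s["tcp_pos"]+R0.apply(v),(down(-88,-40).inv()*R0).as_rotvec())
R2=down(-88,-40); plan(np.array([.43,-.186,.055])-R2.apply(v),R2,4,pivot=v)
fs=viewer.grab_frame("scene"); crop(fs,200,340,250,420,4,"pics/s20.png")
f=viewer.grab_frame("wrist"); overlay(f,[],"pics/w20.png",(0,420,80,500),1.4)
```

```text
[ 0.42878803 -0.1588444   0.08723201] [-0.46201509  0.08881749 -0.03478985 -0.61516141 -1.78278419  0.47177889] [ 0.52294881 -0.49127872 -3.24131935] 0.049302898316720765
[ 0.42980083 -0.18659135  0.12502514] [-0.00112405  0.00049922 -0.00291228]
tot ang deg 0.18113176713483672 dist 0.0700143464104994
{"angular": [[0.0, 0.0, 0.001], [0.001, 0.0, 0.0], [0.0, 0.0, 0.001], [0.0, 0.0, 0.001]], "dp": [[1.11, 0.0, 1.35], [1.12, -0.01, 1.35], [1.11, -0.01, 1.35], [1.11, 0.0, 1.35]]}
```

View pics/s20.png

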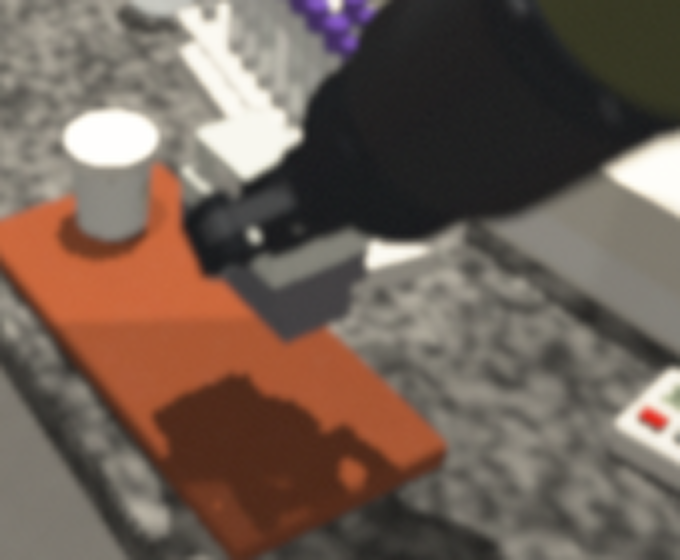

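View pics/w20.png

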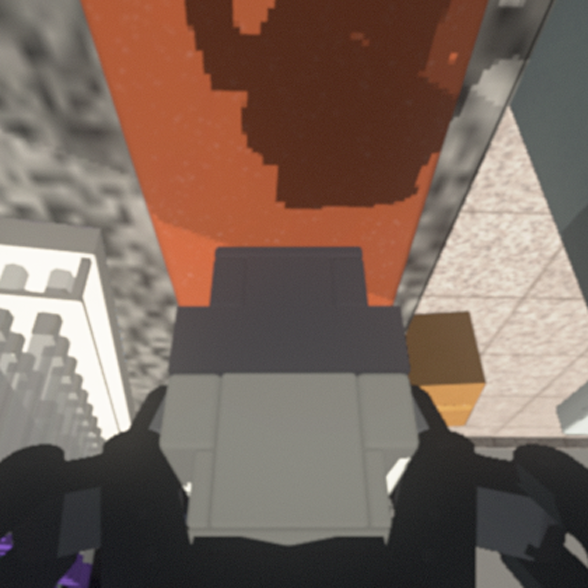

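Request:
play_rows(angular=[[0,0,0.001],[0,0,0.001],[0,0,0.001],[0,0,0],[0,0,0],[0,0,0]], dp=[[1.1,0,1.33],[1.1,0,1.33],[1.1,0,1.33],[0.8,0,0.95],[0.25,0,0.3],[0,0,0]], jaw=[4.5,4.5,4.5,4.5,4.5,4.5])

```text
clock: 25.08
tcp_pos: [0.4286, -0.1583, 0.0177]
tool_rot: [-1.853, 1.793, 0.675]
ft_force: [0.6, 0.7, -1.2]
opening: 0.0491
```

Run:
```python
from h import *
s=telemetry.sense(); print(s["tcp_pos"],s["ft_force"],s["opening"])
v=np.array([-.003,0,-.0468]); R0=Ro.from_rotvec(s["tool_rot"]); print(s["tcp_pos"]+R0.apply(v),(down(-88,-40).inv()*R0).as_rotvec())
```

```text
[ 0.42860791 -0.15827931  0.01765474] [ 0.6117606   0.6863242  -1.23829506] 0.04914316053259831
[ 0.42965761 -0.18594623  0.0555055 ] [-0.00161061  0.00258291  0.00265702]
```

Request:
play_rows(angular=[[0,-0.002,0],[0,0,0],[0,0,0],[0,0,0]], dp=[[0.13,0,0.15],[0.13,0,0.15],[0.06,0,0.08],[0,0,0]], jaw=[4.5,4.5,4.5,4.5])

```text
clock: 25.58
tcp_pos: [0.4285, -0.1582, 0.0127]
tool_rot: [-1.851, 1.792, 0.676]
ft_force: [-0.5, -0.5, -2.1]
opening: 0.0495
```

Request:
play_rows(angular=[[0,0,0],[0,0,0],[0,0,0]], dp=[[0.06,0,0.08],[0.06,0,0.08],[0,0,0]], jaw=[4.5,4.5,4.5])

```text
clock: 25.95
tcp_pos: [0.4286, -0.1582, 0.0121]
tool_rot: [-1.853, 1.79, 0.676]
ft_force: [-3.1, 2.0, 7.3]
opening: 0.0497
```

Run:
```python
from h import *
s=telemetry.sense(); print(s["tcp_pos"],s["ft_force"],s["moment"],s["opening"])
v=np.array([-.003,0,-.0468]); R0=Ro.from_rotvec(s["tool_rot"]); print(s["tcp_pos"]+R0.apply(v),(down(-88,-40).inv()*R0).as_rotvec())
fs=viewer.grab_frame("scene"); crop(fs,220,320,270,390,6,"pics/s21.png")
f=viewer.grab_frame("wrist"); overlay(f,[],"pics/w21.png",(0,420,80,500),1.4)
ft=viewer.grab_frame("top"); crop(ft,180,290,280,460,4,"pics/t21.png")
```

```text
[ 0.42860795 -0.15820714  0.0121306 ] [-3.1131089   2.0330838   7.25800532] [-0.34882065  0.69454025  0.33967083] 0.049692565826212606
[ 0.42965883 -0.18595258  0.04992381] [-0.00166631  0.00050594  0.00131337]
```

View pics/s21.png

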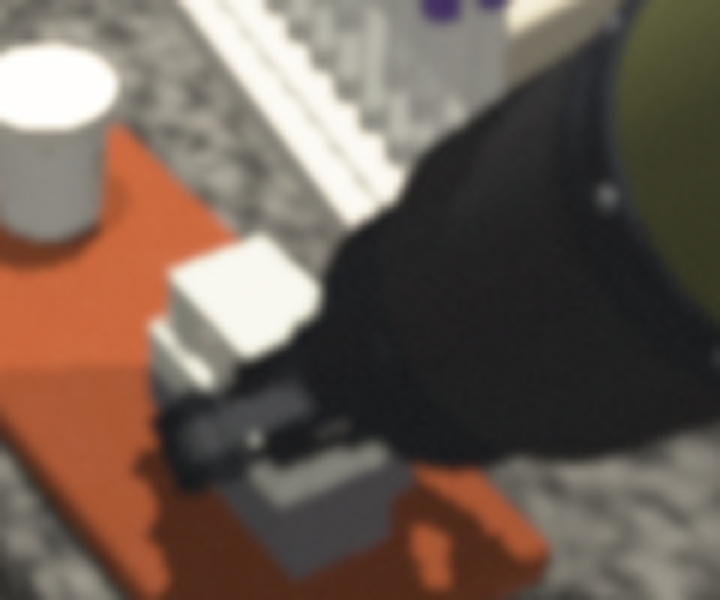

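View pics/w21.png

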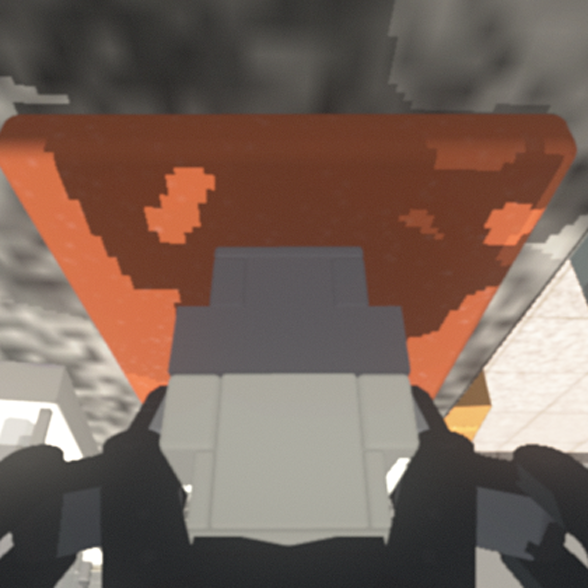

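View pics/t21.png

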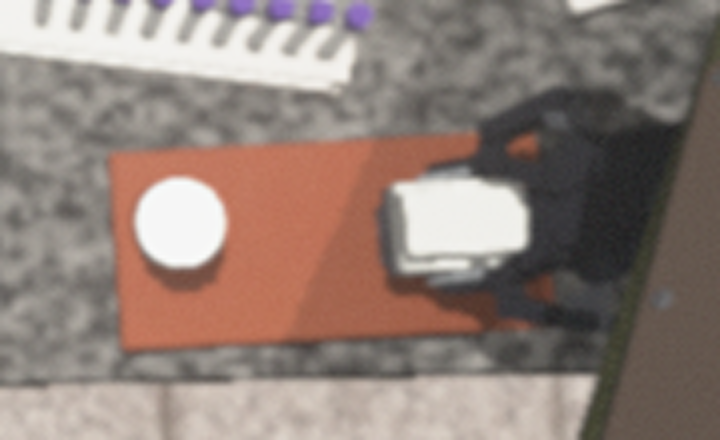

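Request:
play_rows(angular=[[0,0,0],[0,0,0],[0,0,0],[0,0,0],[0,0,0],[0,0,0]], dp=[[0,0,0],[0,0,0],[0,0,0],[0,0,0],[0,0,0],[0,0,-1]], jaw=[4.9,5.1,5.4,6.2,7.2,7.4])

```text
clock: 26.85
tcp_pos: [0.4284, -0.1643, 0.0182]
tool_rot: [-1.851, 1.792, 0.678]
ft_force: [0.7, -0.3, 0.9]
opening: 0.0738
```

Run:
```python
from h import *
s=telemetry.sense(); print(s["tcp_pos"],s["ft_force"],s["opening"])
fs=viewer.grab_frame("scene"); crop(fs,220,320,270,390,6,"pics/s22.png")
f=viewer.grab_frame("wrist"); overlay(f,[],"pics/w22.png",(0,420,80,500),1.4)
R0=Ro.from_rotvec(s["tool_rot"])
a=plan(s["tcp_pos"]-R0.as_matrix()[:,2]*.11,R0,3)
G=np.array([.43,-.186,.05]); R2=down(-88,0); plan([.43,-.186,.165],R2,6,start=a)
```

```text
[ 0.42840546 -0.16430304  0.01817343] [ 0.65892492 -0.26953527  0.87083174] 0.0738282723549197
tot ang deg 0.1943608683664736 dist 0.10821782061594547
{"angular": [[-0.001, -0.001, 0.0], [-0.001, -0.001, 0.001], [0.0, 0.0, 0.0]], "dp": [[0.0, 0.02, -3.61], [0.0, 0.02, -3.6], [-0.01, 0.03, -3.61]]}
tot ang deg 40.00705693346641 dist 0.07950539945491374
{"angular": [[0.001, 0.116, 0.0], [0.0, 0.117, -0.001], [0.001, 0.116, 0.0], [0.0, 0.116, -0.001], [0.001, 0.117, 0.0], [0.0, 0.116, 0.0]], "dp": [[-1.3, 0.0, -0.27], [-1.25, -0.01, -0.43], [-1.2, -0.01, -0.56], [-1.12, 0.0, -0.7], [-1.04, -0.01, -0.83], [-0.93, -0.01, -0.94]]}
```

View pics/w22.png

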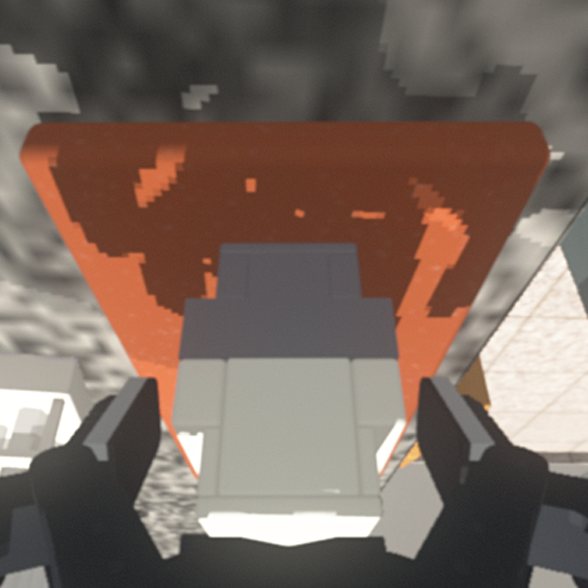

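Request:
play_rows(angular=[[0,0,0],[0,0,0],[0,0,0]], dp=[[0,0,-3.6],[0,0,-3.6],[0,0,-3.6]], jaw=[7.4,7.4,7.4])

```text
clock: 27.32
tcp_pos: [0.4314, -0.2347, 0.1022]
tool_rot: [-1.851, 1.792, 0.676]
ft_force: [0.7, -0.5, -0.7]
opening: 0.074
```

Request:
play_rows(angular=[[0,0.116,0],[0,0.117,0],[0,0.116,0],[0,0.116,0],[0,0.117,0],[0,0.116,0],[0,0,0]], dp=[[-1.3,0,-0.27],[-1.25,0,-0.43],[-1.2,0,-0.56],[-1.12,0,-0.7],[-1.04,0,-0.83],[-0.93,0,-0.94],[0,0,0]], jaw=[7.4,7.4,7.4,7.4,7.4,7.4,7.4])

```text
clock: 28.2
tcp_pos: [0.4304, -0.1831, 0.1649]
tool_rot: [2.263, -2.177, 0.002]
ft_force: [0.9, -0.5, -0.1]
opening: 0.0744
```

Run:
```python
from h import *
s=telemetry.sense(); print(s["tcp_pos"],s["ft_force"],s["opening"])
R0=Ro.from_rotvec(s["tool_rot"]); print((down(-88,0).inv()*R0).as_rotvec())
f=wristcam(viewer.grab_frame("wrist"),s)
c=[.43,-.186]; B=[(c,-88,.074,.036,.082),(c,-88,.074,.05,.064),(c,-88,.074,.05,.032),(c,-88,.074,.036,.014)]
overlay(f,B,"pics/w23.png",(100,300,180,400),2.7)
fs=viewer.grab_frame("scene"); overlay(fs,B,"pics/s23.png",(200,340,250,410),4)
```

```text
[ 0.4303839  -0.18312502  0.16493836] [ 0.92751203 -0.49270582 -0.13042957] 0.07441725128755815
[-0.00010085  0.00162059 -0.00357229]
```

View pics/w23.png

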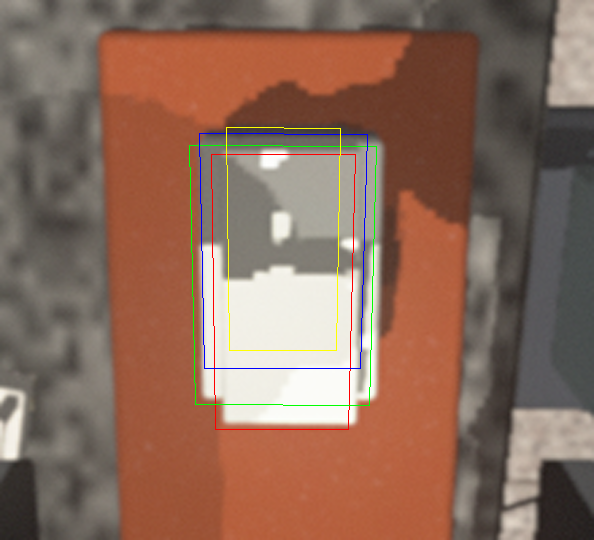

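View pics/s23.png

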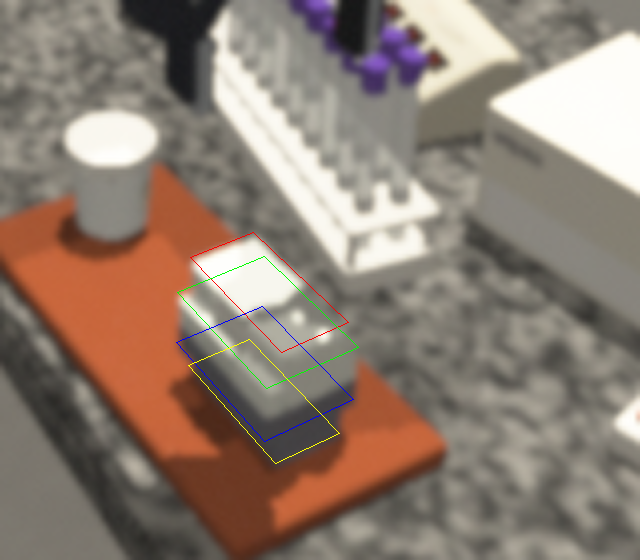

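Run:
```python
from h import *
R2=down(-88,0); plan([.4278,-.186,.045],R2,6)
```

```text
tot ang deg 0.1401637379071755 dist 0.11885378418931394
{"angular": [[0.0, 0.0, 0.0], [0.001, 0.0, 0.0], [0.0, 0.0, 0.0], [0.0, 0.001, 0.0], [0.001, 0.0, 0.0], [0.0, 0.0, 0.0]], "dp": [[0.03, 0.03, 1.98], [0.03, 0.03, 1.98], [0.03, 0.04, 1.98], [0.03, 0.03, 1.98], [0.02, 0.04, 1.98], [0.03, 0.03, 1.98]]}
```

Request:
play_rows(angular=[[0,0,0],[0,0,0],[0,0,0],[0,0,0],[0,0,0],[0,0,0],[0,0,0]], dp=[[0.05,0.07,2.4],[0.05,0.07,2.4],[0.05,0.06,2.4],[0.03,0,2.0],[0,0,1.6],[0,0,1.1],[0,0,0]], jaw=[7.0,7.0,7.0,7.0,7.0,7.0,7.0])

```text
clock: 29.18
tcp_pos: [0.4272, -0.187, 0.044]
tool_rot: [2.256, -2.182, -0.005]
ft_force: [-0.1, 0.0, 0.1]
opening: 0.07
```

Run:
```python
from h import *
s=telemetry.sense(); print(s["tcp_pos"],s["ft_force"],s["opening"])
f=wristcam(viewer.grab_frame("wrist"),s)
c=[.4278,-.186]; B=[(c,-88,.074,.036,.082),(c,-88,.074,.05,.064)]
overlay(f,B,"pics/w24.png",(120,420,140,430),2)
fs=viewer.grab_frame("scene"); overlay(fs,[],"pics/s24.png",(200,320,250,390),5)
```

```text
[ 0.42716129 -0.18698939  0.04401146] [-0.141581    0.00537461  0.08576748] 0.06995679123758673
```

View pics/w24.png

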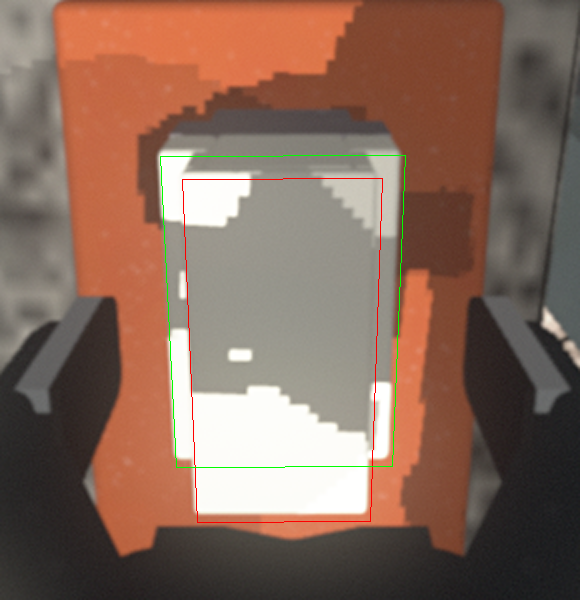

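View pics/s24.png

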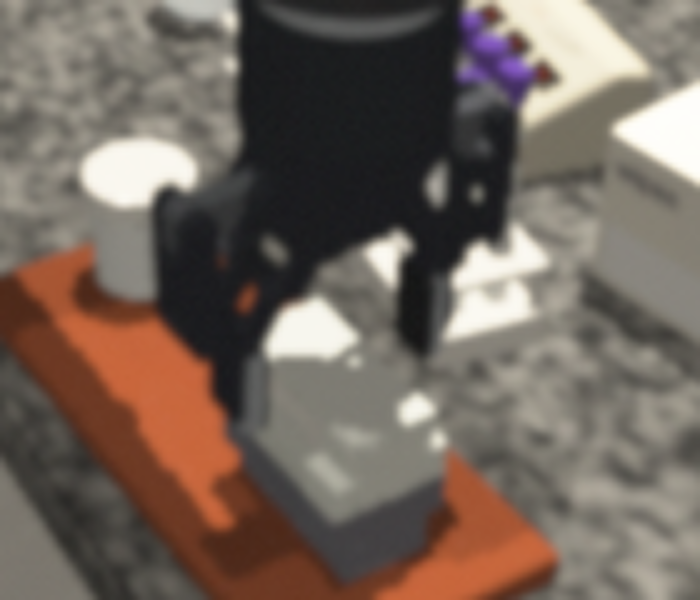

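Request:
play_rows(angular=[[0,0,0],[0,0,0],[0,0,0],[0,0,0],[0,0,0],[0,0,0]], dp=[[0,-0.15,0.3],[0,0,0.3],[0,0,0],[0,0,0],[0,0,0],[0,0,0]], jaw=[6.6,6.0,5.4,4.8,4.3,4.0])

```text
clock: 30.02
tcp_pos: [0.4291, -0.1868, 0.0388]
tool_rot: [2.257, -2.182, -0.003]
ft_force: [0.3, 1.1, -0.3]
opening: 0.0401
```

Run:
```python
from h import *
s=telemetry.sense(); print(s["tcp_pos"],s["ft_force"],s["opening"])
f=wristcam(viewer.grab_frame("wrist"),s); overlay(f,[],"pics/w25.png",(120,420,140,430),2)
fs=viewer.grab_frame("scene"); overlay(fs,[],"pics/s25.png",(200,320,250,390),5)
```

```text
[ 0.42912477 -0.18675051  0.03875387] [ 0.28421744  1.07158726 -0.34755671] 0.04006720094055749
```

View pics/w25.png

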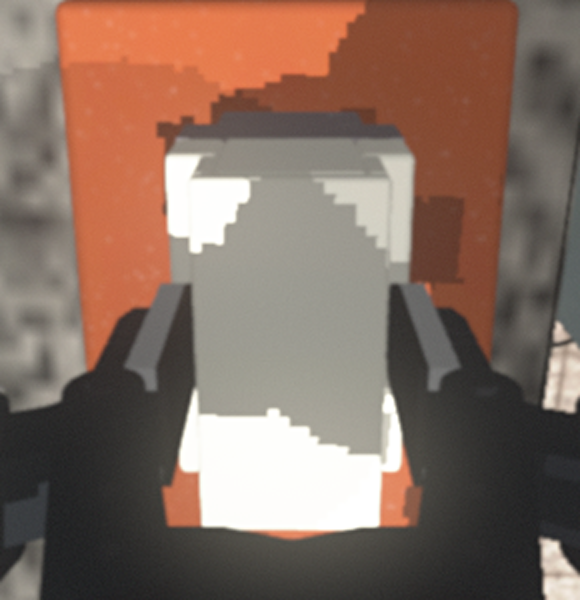

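View pics/s25.png

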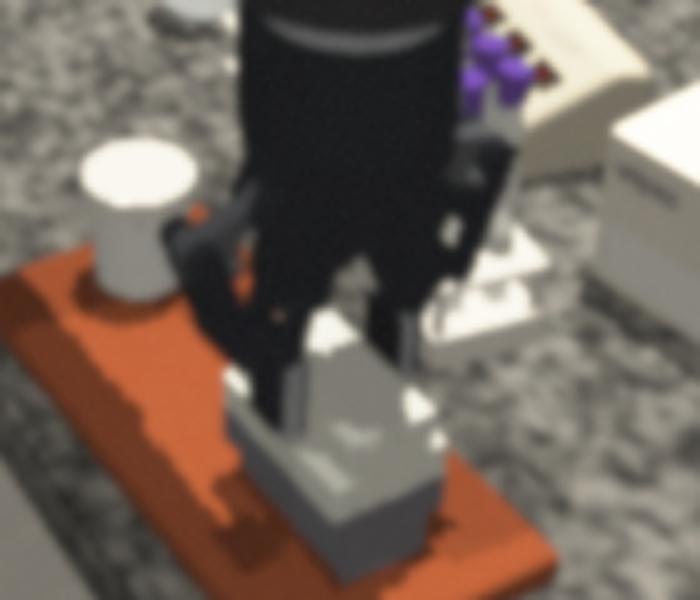

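Request:
play_rows(angular=[[0,0,0],[0,0,0],[0,0,0],[0,0,0]], dp=[[0,0,0],[0,0,0],[0,0,0],[0,0,0]], jaw=[3.8,3.6,3.4,3.2], squeeze=50)

```text
clock: 30.62
tcp_pos: [0.4293, -0.1868, 0.0391]
tool_rot: [2.257, -2.182, -0.002]
ft_force: [1.4, -0.4, 1.9]
opening: 0.035
```

Request:
play_rows(angular=[[0,0,0],[0,0,0],[0,0,0],[0,0,0],[0,0,0],[0,0,0]], dp=[[0,0,-0.15],[0,0,-0.2],[0,0,-0.3],[0,0,-0.4],[0,0,-0.4],[0,0,0]], jaw=[3.2,3.2,3.2,3.2,3.2,3.2])

```text
clock: 31.38
tcp_pos: [0.4294, -0.1868, 0.0537]
tool_rot: [2.257, -2.182, -0.002]
ft_force: [-0.3, -0.9, -0.6]
opening: 0.0349
```

Run:
```python
from h import *
s=telemetry.sense(); print(s["tcp_pos"],s["ft_force"],s["opening"])
R0=Ro.from_rotvec(s["tool_rot"]); print((down(-88,0).inv()*R0).as_rotvec())
f=wristcam(viewer.grab_frame("wrist"),s); overlay(f,[],"pics/w26.png",(120,420,140,430),2)
fs=viewer.grab_frame("scene"); overlay(fs,[],"pics/s26.png",(200,320,250,390),5)
```

```text
[ 0.42944084 -0.18677675  0.05370816] [-0.2799798  -0.89529661 -0.55445602] 0.03490736649984437
[-0.00194741  0.00040043  0.0011622 ]
```

View pics/s26.png

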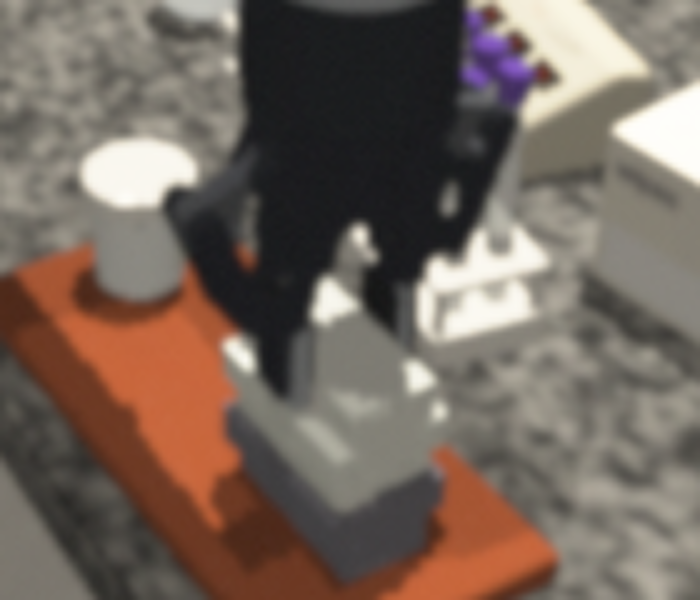

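Request:
play_rows(angular=[[0,0,0],[0,0,0],[0,0,0],[0,0,0],[0,0,0],[0,0,0],[0,0,0]], dp=[[0,0,-0.5],[0,0,-0.6],[0,0,-0.6],[0,0,-0.6],[0,0,-0.6],[0,0,-0.6],[0,0,-0.6]], jaw=[3.2,3.2,3.2,3.2,3.2,3.2,3.2])

```text
clock: 32.35
tcp_pos: [0.4293, -0.1867, 0.0946]
tool_rot: [2.257, -2.182, -0.003]
ft_force: [0.2, 0.5, -1.0]
opening: 0.0353
```

Request:
play_rows(angular=[[0,0,0],[0,0,0],[0,0,0],[0,0,0]], dp=[[0,0,-0.8],[0,0,-0.8],[0,0,-0.8],[0,0,-0.6]], jaw=[3.2,3.2,3.2,3.2])

```text
clock: 32.85
tcp_pos: [0.4294, -0.1867, 0.1248]
tool_rot: [2.257, -2.182, -0.002]
ft_force: [0.3, -0.0, -1.7]
opening: 0.0347
```

Run:
```python
from h import *
s=telemetry.sense(); print(s["tcp_pos"],s["ft_force"],s["opening"])
fs=viewer.grab_frame("scene"); overlay(fs,[],"pics/s27.png",(180,320,230,390),4.5)
```

```text
[ 0.42944786 -0.18674699  0.12484048] [ 0.33170068 -0.02102558 -1.72101784] 0.034738919835702126
```

View pics/s27.png

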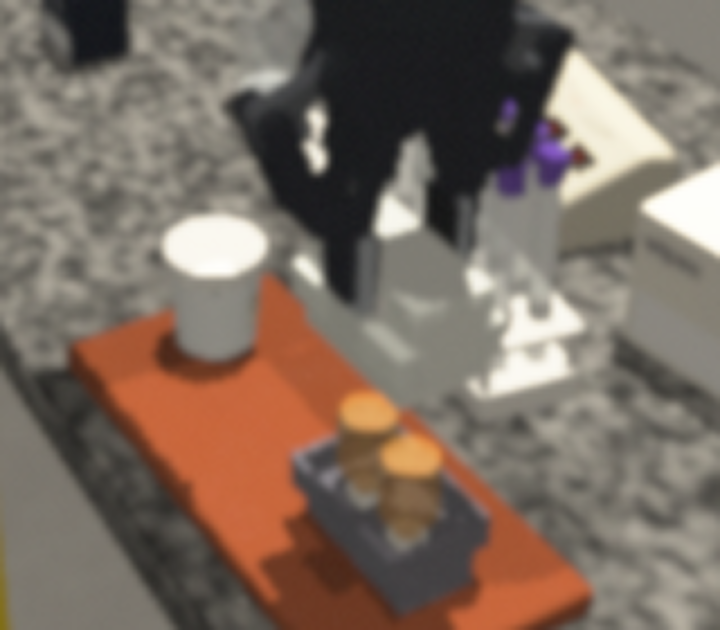

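Run:
```python
from h import *
R2=down(-88,0); a=plan([.42,.09,.13],R2,8); plan([.42,.09,.014],R2,7,start=a)
```

```text
tot ang deg 0.11328370179516833 dist 0.2770886768182902
{"angular": [[0.0, 0.0, 0.0], [0.0, 0.0, 0.0], [0.001, 0.0, 0.0], [0.0, 0.0, -0.001], [0.0, 0.0, 0.0], [0.0, -0.001, 0.0], [0.0, 0.0, 0.0], [0.0, 0.0, 0.0]], "dp": [[-3.46, 0.01, -0.06], [-3.47, 0.0, -0.05], [-3.46, 0.01, -0.06], [-3.46, 0.0, -0.06], [-3.47, 0.0, -0.06], [-3.46, 0.0, -0.05], [-3.46, 0.01, -0.06], [-3.47, 0.0, -0.05]]}
tot ang deg 0.029109985727470207 dist 0.11598142429772895
{"angular": [[0.0, 0.0, 0.0], [0.0, 0.0, 0.0], [0.0, 0.0, 0.0], [0.0, 0.0, 0.0], [0.0, 0.0, 0.0], [0.0, 0.0, 0.0], [0.0, 0.0, 0.0]], "dp": [[0.0, 0.0, 1.66], [0.0, 0.0, 1.65], [0.0, 0.0, 1.66], [0.0, 0.0, 1.66], [0.01, -0.01, 1.65], [0.0, 0.0, 1.66], [0.0, 0.0, 1.66]]}
```

Request:
play_rows(angular=[[0,0,0],[0,0,0],[0,0,0],[0,0,0],[0,0,0],[0,0,0],[0,0,0],[0,0,0]], dp=[[-2,0,-0.1],[-3.5,0,-0.1],[-4,0,-0.1],[-4,0,-0.1],[-4,0,0],[-4,0,0],[-3.7,0,0],[-2.5,0,0]], jaw=[3.2,3.2,3.2,3.2,3.2,3.2,3.2,3.2])

```text
clock: 33.9
tcp_pos: [0.4197, 0.0916, 0.1281]
tool_rot: [2.259, -2.181, -0.003]
ft_force: [-0.1, -0.7, -0.3]
opening: 0.0347
```

Request:
play_rows(angular=[[0,0,0],[0,0,0],[0,0,0],[0,0,0],[0,0,0],[0,0,0],[0,0,0]], dp=[[0,0,0.5],[0,0,1.8],[0,0,2.4],[0,0,2.4],[0,0,2.4],[0,0,1.5],[0,0,0]], jaw=[3.2,3.2,3.2,3.2,3.2,3.2,3.2])

```text
clock: 34.78
tcp_pos: [0.4189, 0.089, 0.0167]
tool_rot: [2.254, -2.181, -0.004]
ft_force: [-0.8, 1.3, -0.5]
opening: 0.0347
```

Run:
```python
from h import *
s=telemetry.sense(); print(s["tcp_pos"],s["ft_force"],s["opening"])
R0=Ro.from_rotvec(s["tool_rot"]); print((down(-88,0).inv()*R0).as_rotvec())
fs=viewer.grab_frame("scene"); overlay(fs,[],"pics/s28.png",(150,300,200,380),4)
```

```text
[0.41890975 0.08902212 0.0166796 ] [-0.82225668  1.3358553  -0.47176996] 0.034654569533322646
[-0.00505191  0.00176255  0.00203664]
```

View pics/s28.png

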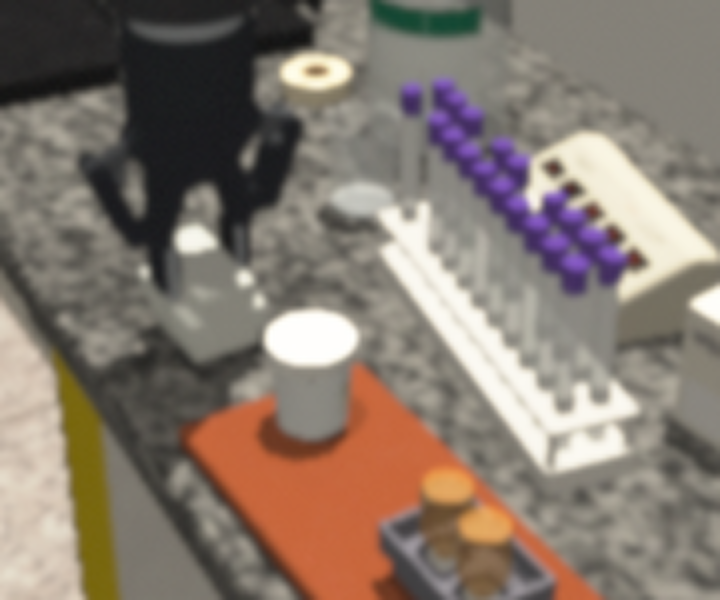

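Request:
play_rows(angular=[[0.003,0,0],[0,0,0],[0,0,0],[0,0,0]], dp=[[0,0,0.4],[0,0,0.4],[0,0,0.2],[0,0,0]], jaw=[3.2,3.2,3.2,3.2])

```text
clock: 35.33
tcp_pos: [0.4196, 0.0901, 0.008]
tool_rot: [2.259, -2.183, 0.001]
ft_force: [-0.2, -0.1, 0.2]
opening: 0.0348
```

Request:
play_rows(angular=[[0,0,0],[0,0,0],[0,0,0]], dp=[[0,0,0.1],[0,0,0.1],[0,0,0]], jaw=[3.2,3.2,3.2])

```text
clock: 35.7
tcp_pos: [0.4196, 0.09, 0.006]
tool_rot: [2.258, -2.183, 0.0]
ft_force: [-0.8, 0.1, -1.5]
opening: 0.0351
```

Request:
play_rows(angular=[[0,0,0],[0,0,0],[0,0,0]], dp=[[0,0,0.1],[0,0,0.1],[0,0,0]], jaw=[3.2,3.2,3.2])

```text
clock: 36.08
tcp_pos: [0.4197, 0.0901, 0.0041]
tool_rot: [2.259, -2.184, 0.001]
ft_force: [0.4, -0.8, -0.9]
opening: 0.0354
```

Request:
play_rows(angular=[[0,0,0],[0,0,0]], dp=[[0,0,0.1],[0,0,0]], jaw=[3.2,3.2])

```text
clock: 36.33
tcp_pos: [0.4198, 0.0901, 0.0041]
tool_rot: [-2.259, 2.183, -0.001]
ft_force: [-3.2, 0.1, 5.9]
opening: 0.0351
```

Contact. Release slowly and retreat upward.

Request:
play_rows(angular=[[0,0,0],[0,0,0],[0,0,0],[0,0,0],[0,0,0],[0,0,0]], dp=[[0,0,0],[0,0,0],[0,0,0],[0,0,0],[0,0,-1],[0,0,-2.5]], jaw=[3.5,3.8,4.4,5.4,6.2,6.2])

```text
clock: 37.08
tcp_pos: [0.419, 0.0896, 0.038]
tool_rot: [2.257, -2.182, -0.0]
ft_force: [1.0, 0.3, 0.5]
opening: 0.0619
```

Request:
play_rows(angular=[[0,0,0],[0,0,0],[0,0,0],[0,0,0],[0,0,0],[0,0,0]], dp=[[0,0,-4],[0,0,-5],[0,0,-5],[-3,0,-3],[-3,0,0],[0,0,0]], jaw=[6.2,6.2,6.2,6.2,6.2,6.2])

```text
clock: 37.83
tcp_pos: [0.4175, 0.1514, 0.2087]
tool_rot: [-2.261, 2.181, -0.0]
ft_force: [-0.4, -0.5, 0.1]
opening: 0.0618
```

Run:
```python
from h import *
s=telemetry.sense(); print(s["clock"],s["tcp_pos"],s["ft_force"],s["opening"])
f=wristcam(viewer.grab_frame("wrist"),s); cv2.imwrite("pics/w30.png",f["frame"][:,:,::-1])
fs=viewer.grab_frame("scene"); overlay(fs,[],"pics/s30.png",(150,330,200,400),3.3)
ft=viewer.grab_frame("top"); overlay(ft,[],"pics/t30.png",(160,290,160,440),2.8)
for n,g in (("top",ft),("scene",fs)):
    for q,z in dict(cup=.014,carton=0,beaker=0,vial_1_mid=.05,cover=.048,block_mid=.0235).items():
        for d in viewer.pinpoint(n,q)[:2]: print(n,q,round(d["confidence"],2),unproj(g,d["centre"],z).round(4))
```

```text
37.825 [0.41747362 0.15140096 0.20865056] [-0.40821469 -0.54298791  0.08283616] 0.06184712446213357
top cup 0.7 [ 0.4338 -0.0308  0.014 ]
top vial_1_mid 0.61 [ 0.4343 -0.1736  0.05  ]
top cover 0.9 [ 0.4222 -0.1844  0.048 ]
scene cup 0.9 [ 0.4369 -0.018   0.014 ]
scene cup 0.27 [0.5042 0.2886 0.014 ]
scene carton 0.74 [0.523  0.3264 0.    ]
scene beaker 0.93 [0.5866 0.1724 0.    ]
scene vial_1_mid 0.6 [ 0.424  -0.1725  0.05  ]
scene cover 0.82 [ 0.424  -0.1825  0.048 ]
scene block_mid 0.92 [0.4137 0.0845 0.0235]
```

View pics/s30.png

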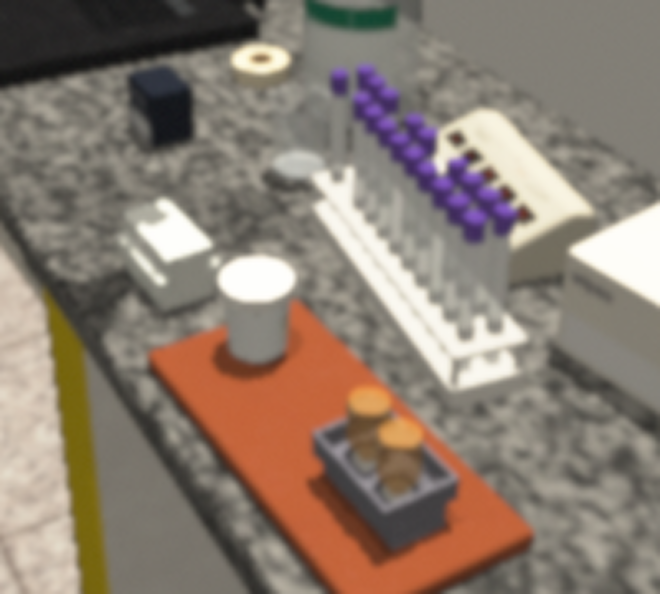

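View pics/t30.png

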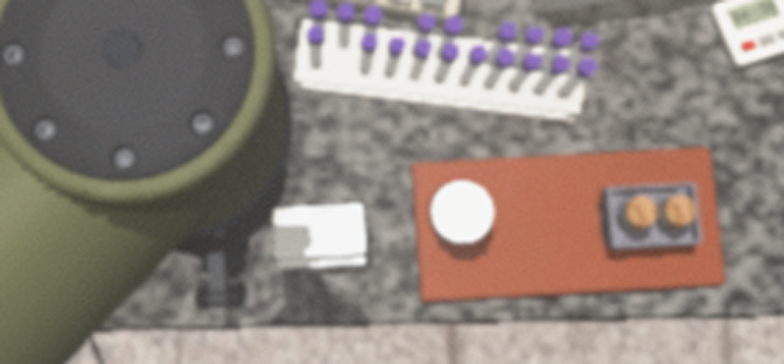

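View pics/w30.png

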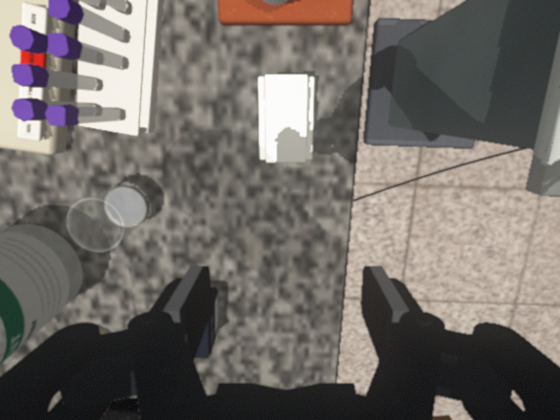

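Run:
```python
from h import *
a=cv2.imread("pics/scene0.png"); b=np.ascontiguousarray(viewer.grab_frame("scene")["frame"][:,:,::-1])
for n,(r0,r1,c0,c1) in dict(cup=(228,262,262,294),carton=(168,196,236,262),beaker=(170,212,276,300)).items():
    m=cv2.matchTemplate(b,a[r0:r1,c0:c1],cv2.TM_CCOEFF_NORMED); _,v,_,l=cv2.minMaxLoc(m); print(n,v,l[0]-c0,l[1]-r0)
```

```text
cup 0.9892768859863281 0 0
carton 0.9997105598449707 0 0
beaker 0.994691789150238 0 0
```

```bash
python3 -c "
from workcell import finish_job
print(finish_job())"
```

```text
the job is handed in; nothing more can be done
None
```

The job is done and handed in at about 38 s of the 66 s allowed. I gripped block and cover together across the seam and turned them over in two quarter turns. Between the turns I stood the closed pair on its end on the free half of the tray and regripped. After setting it down flat on its cover, I gripped only the block's foot and lifted it straight off. The empty block stands flat, mouth down, on the counter about 4 cm off the cup end of the tray.

**Final checks:**
- **Vials:** the scene and top pictures show both vials standing upright on their caps in the cover.
- **Other objects:** template matching of the scene picture against the first one gave 0-pixel shift for the cup, carton and beaker. The single network fixes for these three scattered by about 1 to 3 cm between pictures, so I relied on the pixel match.
- **Forces:** the largest force component in my readings, which came at the end of each move call, was about 9 N. They would not show a brief peak within a call.
- **Robot:** it was raised clear and touching nothing when the job was handed in.

**One disagreement:** in the pictures the fingertips sat about 30 mm behind the stated tool point. The absence of contact while I advanced agreed with the pictures, so I corrected the grasp depth. The first grip had been too shallow; I released it and took it again before lifting.

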